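# Code a light receiver's DIP switches to its handset with a pen

### The arm

A 6-joint arm with a two-finger parallel gripper is mounted at the origin on a cart in front of the work surface, level with it; the furniture and walls round the work are solid. World frame = base frame: x ahead of the robot, y to its left, z up, the work surface at z = 0. Lengths are in m, angles in rad, forces in N, time in s.
With the tool pointing down it reaches from about 0.3 to 0.85 m from the base axis. Payload 5.4 kg.
Tool frame: the origin (TCP) lies at the centre of the arm's flange, where the gripper is bolted on; the fingertips stand 173 mm ahead of it and the grasp point (between the pads) lies grip_point_offset ahead of it (grip_point_offset is the distance from the TCP to the grasp point, in m); z points along the fingers, y is the line along which they close (so a half turn about z gives the same grasp; the last joint's range is limited). The gripper opens to 85 mm and grips with 20 to 120 N. Pads are 22 mm wide; open, the fingers measure 114 mm over their backs; the gripper's body (76 mm by 85 mm) begins 54 mm behind the grasp point. The pads swing forward as they close: fully open they stand 13 mm farther back than shut.
Start: joints at [-1.398, 0.158, 1.597, -0, 1.386, -0.21], TCP at [0.215, -0.533, 0.405] pointing down, gripper open.
Joint ranges: [-2.91, 2.91], [-0.94, 2.29], [0.18, 2.7], [-1.29, 4.43], [0.17, 2.64], [-3, 3]. Speed limits (rad/s): [2.57, 2.57, 3.14, 3.14, 3.14, 3.14].

### API

Orientations are given as a 3x3 rotation matrix whose columns are the frame's x, y, z axes.
In Python, from plant import * gives the robot as it stands.
- The arm moves only by the tool play_rows, never from a script. Its argument "increments" is a list of rows, each an object of numbers: "fingers": the finger opening in m, from 0 to 0.0854; "tx", "ty", "tz": the shift along the tool's x, y, z in m; "yaw": the turn about the tool's z in rad. In form: [{"fingers": .., "tx": .., "ty": .., "tz": .., "yaw": ..}, ...]. A call has 1 to 20 rows; each row is the pose to reach, as a shift and turn from the pose commanded when the call began, along the tool's axes at that moment; what a row does not reach only later rows make up. A row lasts 1/10 s, in which the tool goes at most 50 mm and 8.59 degrees, less where a joint would pass 70% of its speed; a pose out of reach is approached as far as the arm can. A call with a gripper value outside its range is refused whole. The fingers move at their own pace and stop on an object; the grip force is fixed at half the most. Time passes only in rows, so rows that repeat a pose let the fingers close. It gives the time, the measured TCP pose, the force, the opening and the grip force at its end, in the units of the state.
- read_state(): the state, without advancing time (a new reading comes with each control period).
- camera(name): name is "side" or "top" or "wrist"; returns the picture (420x560x3 uint8, red, green, blue); there is no depth.
- get_calibration(name): a dict with "fx", "fy", "cx", "cy" (pixels), "k1" (the pictures are not rectified: a ray, as slopes to the right and down, at radius r is drawn at 1 + k1 r^2 times it, then the intrinsics apply), "R" (3x3) and "t" (3): a world point X has camera coordinates R X + t. Camera axes: x right, y down, z forward; pixel columns grow to the right and rows downward; lengths in m; the calibration is good to about 2 mm. A picture is of the moment at which its call begins: read the wrist's pose just before it. get_calibration takes no time and is no camera call; for the wrist camera it gives the pose at the moment of the call.
- close_job(): hands the job in; it is judged then, once.
Trained networks look in the newest picture that a camera, given by its name, has taken for a name from the list of things; names that differ only in an ending like _2 or _b are one class to them, and where a whole thing is asked for, a point or a joint stands for the part that bears it (a point fixed in the world has none). Each returns a list of dicts, best first, with "confidence" (0 to 1); they miss things now and then, are a little off and sometimes report something else, mostly with a low value. They report only what shows in the picture. A call takes as long as a camera call.
- recognise(camera, target): "rect" ([left, top, right, bottom] as shares, 0 to 1, of the picture: columns of its width, rows of its height, round what is visible of it).
The state is a dict: "t": time; "qpos": joint angles; "qvel": joint speeds; "effort": joint torques, N m; "position": TCP position; "tool_rot": TCP orientation; "wrist_force": force on the tool from outside, world axes, zero at the start; "ft_torque": the same for the moment, N m; "opening": opening from 0.0 (shut) to 1.0 (fully open); "gripper_force": force on a finger pad.
Only numpy, scipy, OpenCV 4.12 (cv2) and the standard library are available. Lean on these libraries where they do the work, as an engineer would, in place of code of your own. Each camera call takes 0.05 s, during which the arm holds its last target. There are 200 camera calls.

### The job

Set the six little toggle switches on the white receiver to the same on-off pattern as the six in the open back of the grey handset, flipping them with the pen, then press the receiver's round set button fully down with the pen and let it up again so that it takes the new code. Only the pen may touch the receiver. At the end lay the pen flat on the worktop, clear of the receiver, without dropping it; leave the handset untouched and the other things where they stand.

Things in the scene. Friction and masses are not known exactly. Their poses are not given: they have to be found in the camera images.
- pen_mid (a point): The ballpoint pen: white barrel, red ends, 145 mm long, 8 mm barrel (11 mm over the clip on its tail half), about 15 g, lying flat on the worktop. This point is on the barrel's axis half-way along, 4 mm above the worktop. The y axis points along the barrel to the writing tip, 72.5 mm away: a 1.5 mm point on a cone that widens to 8 mm over 16 mm. z is up.
- pen_tip (a point): The pen's writing tip.
- receiver: The receiver: a white plastic box that does not slide, 92 mm along its x, 150 mm along y (180 over two 4 mm thick ears), 26 mm tall. Origin: centre of the underside; x away from the robot when square to it, z up. On top, a black switch bank 22 mm (x) by 66 mm (y), its face's middle at (0, 22, 31) mm with six white toggles in a row along y, and a round grey button.
- set_button_top (a point): Middle of the top of the receiver's round grey set button, 16 mm across, at (0, -45, 32) mm in the receiver's frame, 6 mm above the box. It goes straight down 4 mm.
- set_button (a joint): Travel of the set button: 0 up, 0.004 m fully down. Its spring resists with up to about 3 N, and lifts the button again when let go.
- handset: The handset: a grey remote control lying face down, battery cover off, 58 mm along its x, 158 mm along y, 20 mm tall, left or right of the receiver; it does not slide. Two AAA cells in one end, a switch bank like the receiver's in the other: its face's middle at (0, 23, 17.5) mm, number 1 at the +y end (dot), on towards +x (white line). Origin: centre of the underside.
- receiver_sw1 (a joint): Toggle 1, at y = 47 mm in the receiver's frame: 0 off, 0.72 rad on. A white toggle lever, 4 mm (x) by 5 mm (y), its tip 4.5 mm above the bank's face, in a channel 12 mm long, 5.5 mm wide; it tips along the receiver's x on a pivot 7 mm under the face, so its tip is 4 mm to -x of the bank's middle line when off, 4 mm to +x when on (white line side). Over-centre: light (0.4 N), it falls to the nearer end once past half-way.
- receiver_sw2 (a joint): Toggle 2 of the receiver, at y = 37 mm in its frame: 0 off, 0.72 rad on. Made as toggle 1.
- receiver_sw3 (a joint): Toggle 3 of the receiver, at y = 27 mm in its frame: 0 off, 0.72 rad on. Made as toggle 1.
- receiver_sw4 (a joint): Toggle 4 of the receiver, at y = 17 mm in its frame: 0 off, 0.72 rad on. Made as toggle 1.
- receiver_sw5 (a joint): Toggle 5 of the receiver, at y = 7 mm in its frame: 0 off, 0.72 rad on. Made as toggle 1.
- receiver_sw6 (a joint): Toggle 6 of the receiver, at y = -3 mm in its frame: 0 off, 0.72 rad on. Made as toggle 1.
- handset_sw1 (a joint): Toggle 1 of the handset, at y = 48 mm in its frame: 0 off, 0.72 rad on.
- handset_sw2 (a joint): Toggle 2 of the handset, at y = 38 mm in its frame: 0 off, 0.72 rad on.
- handset_sw3 (a joint): Toggle 3 of the handset, at y = 28 mm in its frame: 0 off, 0.72 rad on.
- handset_sw4 (a joint): Toggle 4 of the handset, at y = 18 mm in its frame: 0 off, 0.72 rad on.
- handset_sw5 (a joint): Toggle 5 of the handset, at y = 8 mm in its frame: 0 off, 0.72 rad on.
- handset_sw6 (a joint): Toggle 6 of the handset, at y = -2 mm in its frame: 0 off, 0.72 rad on.
- mug: Bystander: a white mug with a leaf pattern, 82 mm across and 91 mm tall with a handle. Origin: centre of its underside.
- spice_jar: Bystander: a spice jar with a black cap, 41 mm across and 105 mm tall. Origin: centre of its underside.
- low_tin: Bystander: a low food tin, 75 mm across and 58 mm tall. Origin: centre of its underside.
- tape_ring: Bystander: a ring of masking tape lying flat, 96 mm across and 25 mm tall. Origin: centre of its underside.
- dip_tub: Bystander: a small empty clear food tub, 64 x 86 x 26 mm. Origin: centre of its underside.
- cover_mid (a point): Bystander: the handset's loose grey battery cover, 50 x 123 x 4 mm, lying flat; middle of it. (Behind and above all these things hang wall cupboards, all along y: doors 0.61 m and handles 0.57 m ahead of the robot's base axis, undersides 0.54 m above the worktop. Keep a raised wrist or forearm off them.)

How it is judged:
By the outcome, as a careful person would: the job done as asked, in the order asked, and still so for the second after the job is handed in, with the robot touching nothing.
It also fails if it takes over 64 s, if anything falls off the work surface, if the arm or the gripper's body presses on something with over 40 N, if the wrist force passes 120 N, or if a joint passes its speed limit or range.

## Working session

There is one attempt and no reset: what is moved stays moved. The work goes in short steps, Python scripts to look and compute and a tool call to move; the robot and the scene stay as the last step left them, time stands still between calls to the robot, and variables do not carry over. Pictures are saved under pics/ and viewed, at most 10 in all, crops included, and the job is handed in when it is done.

Besides the shell and the picture viewer there is one more tool, called after "Request:" by a JSON object that holds its "fn" and its "kwargs". play_rows: Moves the arm, as the interface text tells. Its arguments: {"type":"object","properties":{"increments":{"type":"array"}},"required":["increments"]}

```bash
ls; mkdir -p pics; cat > h.py <<'E'
from plant import *
import numpy as np, cv2
def K(c): return np.array([[c['fx'],0,c['cx']],[0,c['fy'],c['cy']],[0,0,1.]])
def ray(c,u,v):
    p=cv2.undistortPoints(np.array([[[u,v]]],float),K(c),np.array([c['k1'],0,0,0,0.]))[0,0]
    R=np.array(c['R']);t=np.array(c['t'])
    return -R.T@t, R.T@np.array([p[0],p[1],1])
def at(c,u,v,z):
    o,d=ray(c,u,v); return o+d*(z-o[2])/d[2]
def proj(c,X):
    R=np.array(c['R'])
    return cv2.projectPoints(np.array(X,float).reshape(-1,1,3),cv2.Rodrigues(R)[0],np.array(c['t'],float),K(c),np.array([c['k1'],0,0,0,0.]))[0][:,0]
def snap(n,f):
    im=camera(n); cv2.imwrite('pics/'+f,im[:,:,::-1]); return im
E
python3 - <<'E'
from h import *
try: print('gpo',grip_point_offset)
except Exception as e: print(e)
s=read_state();print(s['t'],s['position'],s['tool_rot'],s['opening'])
ims=[]
for n in['top','side']:
    ims.append(snap(n,n+'0.png')); c=get_calibration(n);print(n,c)
    for g in['pen_mid','pen_tip','receiver','handset','set_button_top','mug','spice_jar','low_tin','tape_ring','dip_tub','cover_mid']:
        r=recognise(n,g)
        for q in r[:1]:
            b=np.array(q['rect'])*[560,420,560,420]
            print(g,round(q['confidence'],2),b.round(1),at(c,(b[0]+b[2])/2,(b[1]+b[3])/2,0.01).round(3))
E
```

```text
pics
gpo 0.1547
0.0 [ 0.21469441 -0.53311598  0.40371261] [[ 9.27639794e-01  3.73475964e-01 -3.41290196e-04]
 [ 3.73475913e-01 -9.27637935e-01  1.89853403e-03]
 [ 3.92463095e-04 -1.88861939e-03 -9.99998140e-01]] 1.0023241621699481
top {'fx': 390.7673877751797, 'fy': 390.7673877751797, 'cx': 280.96692617383593, 'cy': 212.92623008851166, 'k1': -0.05950323379781276, 'R': array([[ 0.01034922, -0.99949684, -0.02998281],
       [-0.9973012 , -0.00813765, -0.07296639],
       [ 0.07268569,  0.03065704, -0.99688361]]), 't': array([0.01535469, 0.54218026, 1.23583916])}
pen_mid 0.41 [362.7 226.8 377.4 254.9] [ 0.455 -0.266  0.01 ]
pen_tip 0.52 [365.6 228.  377.5 259.2] [ 0.446 -0.271  0.01 ]
receiver 0.7 [263.9 218.2 317.9 250.2] [ 0.474 -0.012  0.01 ]
handset 0.81 [182.7 228.6 232.  255.2] [0.446 0.259 0.01 ]
mug 0.79 [405.8 192.1 451.1 220.9] [ 0.567 -0.456  0.01 ]
spice_jar 0.58 [261.7 178.3 276.4 194.4] [0.629 0.06  0.01 ]
low_tin 0.64 [138.5 181.7 164.3 206.5] [0.602 0.45  0.01 ]
tape_ring 0.83 [323.5 173.7 355.6 208.1] [ 0.616 -0.169  0.01 ]
dip_tub 0.7 [413.9 245.3 442.5 270.4] [ 0.402 
[... 391 characters left out ...]
1999499,  1.38992001])}
pen_mid 0.74 [297.4 133.9 312.4 161.8] [0.604 0.47  0.01 ]
pen_tip 0.51 [224.7 275.1 272.5 284.3] [ 0.459 -0.28   0.01 ]
receiver 0.88 [245.6 201.  282.7 239.7] [ 0.479 -0.021  0.01 ]
handset 0.84 [250.9 161.9 269.2 187.4] [0.442 0.252 0.01 ]
set_button_top 0.32 [298.9 179.4 315.8 214.9] [0.613 0.117 0.01 ]
mug 0.63 [289.8 238.7 323.3 268.4] [ 0.611 -0.168  0.01 ]
spice_jar 0.69 [221.8 276.9 273.9 286.5] [ 0.458 -0.288  0.01 ]
low_tin 0.58 [296.  136.2 313.8 156.5] [0.603 0.483 0.01 ]
tape_ring 0.76 [291.1 238.3 322.6 269.7] [ 0.612 -0.169  0.01 ]
dip_tub 0.87 [201.6 314.1 234.9 345.3] [ 0.406 -0.446  0.01 ]
cover_mid 0.47 [312.2 179.4 317.6 185. ] [0.64  0.213 0.01 ]
```

```bash
python3 -c "
import cv2
a=cv2.imread('pics/top0.png');cv2.imwrite('pics/top0b.png',cv2.resize(a,(800,600),interpolation=cv2.INTER_CUBIC))"
```

```text
(no output)
```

View pics/top0b.png

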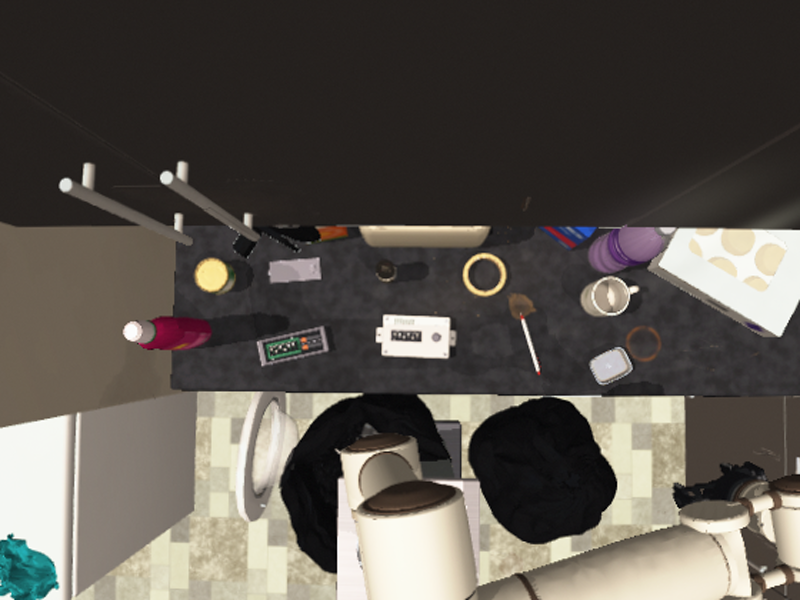

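The pen runs from about (520,313) to (538,375) in the 800 px view, the receiver is at (417,337) and the handset at (292,346). I'll go above the pen first and look from there.

Request:
{"fn": "play_rows", "kwargs": {"increments": [{"tx":0.045,"ty":-0.02},{"tx":0.09,"ty":-0.05},{"tx":0.13,"ty":-0.08,"tz":0.01},{"tx":0.17,"ty":-0.1,"tz":0.03},{"tx":0.2,"ty":-0.13,"tz":0.05},{"tx":0.22,"ty":-0.16,"tz":0.07},{"tx":0.23,"ty":-0.17,"tz":0.08},{"tx":0.23,"ty":-0.17,"tz":0.08},{"tx":0.23,"ty":-0.17,"tz":0.08}]}}

```text
validation failed for argument at $.in...
```

```bash
python3 - <<'E'
from h import *
s=read_state();print(s['t'],s['position'],s['tool_rot'].round(3),s['qpos'].round(2))
c=get_calibration('wrist');im=snap('wrist','w1.png');print(c)
print('grasp point px',proj(c,s['position']+0.16*np.array([0,0,-1])))
for g in['pen_mid','pen_tip']:
    for q in recognise('wrist',g)[:2]:
        b=np.array(q['rect'])*[560,420,560,420];print(g,round(q['confidence'],2),b.round(1))
E
```

```text
1.2 [ 0.21476123 -0.53337189  0.40470826] [[ 0.928  0.374  0.   ]
 [ 0.374 -0.928 -0.   ]
 [ 0.     0.    -1.   ]] [-1.4   0.16  1.6   0.    1.39 -0.21]
{'fx': 309.7089968834318, 'fy': 309.7089968834318, 'cx': 281.0178037626204, 'cy': 211.85914638868147, 'k1': -0.06343971404102887, 'R': array([[ 3.72820780e-01, -9.27903149e-01,  6.41414536e-04],
       [-8.77728981e-01, -3.52436982e-01,  3.24622871e-01],
       [-3.00992526e-01, -1.21589140e-01, -9.45843317e-01]]), 't': array([-0.5757221 , -0.0426312 ,  0.38020062])}
grasp point px [[279.815917   287.01796321]]
```

View pics/w1.png

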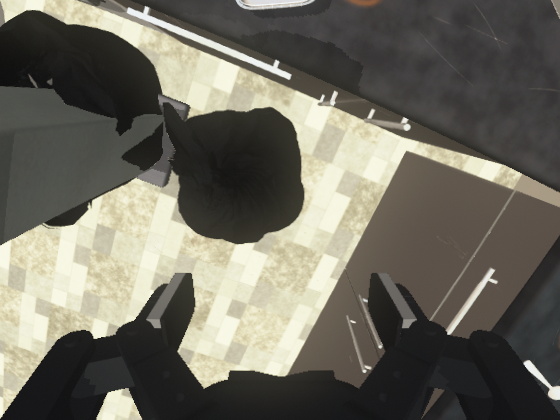

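The move was refused because every key is needed. The picture shows only the floor, with the tub at the top edge (275,0) and the fingers at the bottom.

Request:
{"fn": "play_rows", "kwargs": {"increments": [{"fingers":0.085,"tx":0.045,"ty":-0.02,"tz":0,"yaw":0},{"fingers":0.085,"tx":0.09,"ty":-0.05,"tz":0,"yaw":0},{"fingers":0.085,"tx":0.13,"ty":-0.08,"tz":0.01,"yaw":0},{"fingers":0.085,"tx":0.17,"ty":-0.11,"tz":0.03,"yaw":0},{"fingers":0.085,"tx":0.2,"ty":-0.14,"tz":0.05,"yaw":0},{"fingers":0.085,"tx":0.22,"ty":-0.165,"tz":0.07,"yaw":0},{"fingers":0.085,"tx":0.23,"ty":-0.17,"tz":0.08,"yaw":0},{"fingers":0.085,"tx":0.23,"ty":-0.17,"tz":0.08,"yaw":0},{"fingers":0.085,"tx":0.23,"ty":-0.17,"tz":0.08,"yaw":0}]}}

```text
t: 2.25
position: [0.3647, -0.2908, 0.3256]
tool_rot: [[0.928, 0.373, 0.001], [0.373, -0.928, -0.002], [-0.0, 0.002, -1.0]]
wrist_force: [0.7, -0.0, -0.2]
opening: 0.993
gripper_force: 0.0
```

```bash
python3 - <<'E'
from h import *
s=read_state();print(s['t'],s['position'],s['tool_rot'].round(3),s['qpos'].round(2))
c=get_calibration('wrist');im=snap('wrist','w2.png')
R=np.array(c['R']);print('cam',-R.T@c['t'])
print('grasp point px',proj(c,s['position']+0.16*np.array([0,0,-1])))
for g in['pen_mid','pen_tip']:
    for q in recognise('wrist',g)[:2]:
        b=np.array(q['rect'])*[560,420,560,420];print(g,round(q['confidence'],2),b.round(1))
E
```

```text
2.25 [ 0.36473035 -0.29083379  0.3255907 ] [[ 0.928  0.373  0.001]
 [ 0.373 -0.928 -0.002]
 [-0.     0.002 -1.   ]] [-0.93 -0.05  1.98 -0.    1.21  0.26]
cam [ 0.44165738 -0.26051303  0.29468466]
grasp point px [[279.24589427 287.03271947]]
pen_mid 0.93 [290.4   5.2 311.5 174.1]
pen_tip 0.64 [291.    6.3 313.4 176.1]
```

View pics/w2.png

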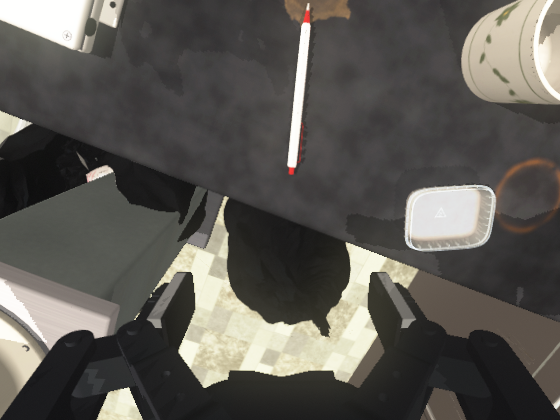

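The pen's tapered tip is at (308,4), its tail at (291,173), with a reddish clip along the right side of the tail half. Compute world positions.

```bash
cat > m.py <<'E'
from h import *
import sys
def move(dw,s=None):
    s=s or read_state(); return (np.array(s['tool_rot']).T@np.array(dw)).round(4)
E
python3 - <<'E'
from m import *
s=read_state();c=get_calibration('wrist')
im=cv2.imread('pics/w2.png').astype(int)
# bright/red mask in pen region
b,g,r=im[...,0],im[...,1],im[...,2]
m=((r>110))&(g>-1)
def mid(v,u0,u1):
    row=im[v,u0:u1]; ok=np.where(row[:,2]>130)[0]+u0; return ok.min(),ok.max()
pts=[]
for v in range(25,170,12):
    a,e=mid(v,275,325); print(v,a,e,end='; ')
    pts.append((( a+e)/2,v))
tip=at(c,308.5,4,.004);tail=at(c,291.3,174,.004)
print(); print(tip,tail,np.linalg.norm(tip-tail))
W=np.array([at(c,u,v,.004) for u,v in pts]); 
x0=W[:7].mean(0);d=np.linalg.svd(W[:7]-x0)[2][0];d*=np.sign(d[0]);print('dir',d,np.degrees(np.arctan2(d[1],d[0])), np.degrees(np.arctan2(*(tip-tail)[1::-1])))
mid=(tip+tail)/2; print('mid',mid)
print('toolx ang',np.degrees(np.arctan2(s['tool_rot'][1,0],s['tool_rot'][0,0])))
g=mid+.008*d; print('grip',g,'shift',move(np.array([g[0],g[1],.1735+0.001])-s['position'],s))
E
```

```text
25 301 310; 37 300 309; 49 299 308; 61 297 306; 73 296 305; 85 295 304; 97 294 303; 109 293 302; 121 291 300; 133 290 299; 145 289 298; 157 288 300; 169 289 293; 
[ 0.52675498 -0.25264568  0.004     ] [ 0.38831257 -0.29403506  0.004     ] 0.14449699580593472
dir [0.95834694 0.28560661 0.        ] 16.595111800079856 16.644803806814096
mid [ 0.45753377 -0.27334037  0.004     ]
toolx ang 21.835568304095858
grip [ 0.46520055 -0.27105552  0.004     ] shift [0.101  0.0182 0.1516]
```

Request:
{"fn": "play_rows", "kwargs": {"increments": [{"fingers":0.085,"tx":0.01,"ty":-0.045,"tz":0,"yaw":0},{"fingers":0.085,"tx":0.022,"ty":-0.09,"tz":0,"yaw":0},{"fingers":0.085,"tx":0.034,"ty":-0.135,"tz":0,"yaw":0},{"fingers":0.085,"tx":0.046,"ty":-0.18,"tz":0,"yaw":0},{"fingers":0.085,"tx":0.055,"ty":-0.21,"tz":0.01,"yaw":0},{"fingers":0.085,"tx":0.055,"ty":-0.216,"tz":0.02,"yaw":0},{"fingers":0.085,"tx":0.055,"ty":-0.216,"tz":0.03,"yaw":0},{"fingers":0.085,"tx":0.055,"ty":-0.216,"tz":0.03,"yaw":0},{"fingers":0.085,"tx":0.055,"ty":-0.216,"tz":0.03,"yaw":0}]}}

```text
t: 3.3
position: [0.3352, -0.0701, 0.2949]
tool_rot: [[0.928, 0.372, -0.0], [0.372, -0.928, -0.0], [-0.0, 0.0, -1.0]]
wrist_force: [-1.2, 0.3, -0.1]
opening: 0.996
gripper_force: 0.0
```

```bash
python3 - <<'E'
from m import *
import json
s=read_state();print(s['t'],s['position'],s['tool_rot'].round(3),s['qpos'].round(2))
c=get_calibration('wrist');im=snap('wrist','w3.png');np.save('c3.npy',c,allow_pickle=True)
for g in['receiver','set_button_top','receiver_sw1']:
    for q in recognise('wrist',g)[:2]:
        b=np.array(q['rect'])*[560,420,560,420];print(g,round(q['confidence'],2),b.round(1))
E
```

```text
3.3 [ 0.33524304 -0.07010044  0.29487566] [[ 0.928  0.372 -0.   ]
 [ 0.372 -0.928 -0.   ]
 [-0.     0.    -1.   ]] [-0.56 -0.39  2.32 -0.    1.21  0.63]
set_button_top 0.97 [322.4  27.6 351.4  53.2]
```

Request:
{"fn": "play_rows", "kwargs": {"increments": [{"fingers":0.085,"tx":0.01,"ty":-0.045,"tz":0,"yaw":0},{"fingers":0.085,"tx":0.022,"ty":-0.09,"tz":0,"yaw":0},{"fingers":0.085,"tx":0.034,"ty":-0.135,"tz":0,"yaw":0},{"fingers":0.085,"tx":0.046,"ty":-0.18,"tz":0,"yaw":0},{"fingers":0.085,"tx":0.055,"ty":-0.22,"tz":0,"yaw":0},{"fingers":0.085,"tx":0.055,"ty":-0.25,"tz":0,"yaw":0},{"fingers":0.085,"tx":0.055,"ty":-0.26,"tz":0,"yaw":0},{"fingers":0.085,"tx":0.055,"ty":-0.26,"tz":0,"yaw":0},{"fingers":0.085,"tx":0.055,"ty":-0.26,"tz":0,"yaw":0}]}}

```text
t: 4.4
position: [0.2892, 0.1926, 0.2949]
tool_rot: [[0.928, 0.374, 0.001], [0.374, -0.928, -0.0], [0.0, 0.0, -1.0]]
wrist_force: [0.4, 0.8, -0.1]
opening: 0.998
gripper_force: 0.0
```

```bash
python3 - <<'E'
from m import *
s=read_state();print(s['t'],s['position'],s['tool_rot'].round(3),s['qpos'].round(2))
c=get_calibration('wrist');im=snap('wrist','w4.png');np.save('c4.npy',c,allow_pickle=True)
for g in['handset','handset_sw1']:
    for q in recognise('wrist',g)[:2]:
        b=np.array(q['rect'])*[560,420,560,420];print(g,round(q['confidence'],2),b.round(1))
E
```

```text
4.4 [0.28917063 0.19261999 0.29490752] [[ 0.928  0.374  0.001]
 [ 0.374 -0.928 -0.   ]
 [ 0.     0.    -1.   ]] [ 0.24 -0.38  2.31 -0.    1.21  1.42]
handset 0.86 [153.    0.  379.5  41.7]
```

View pics/w3.png

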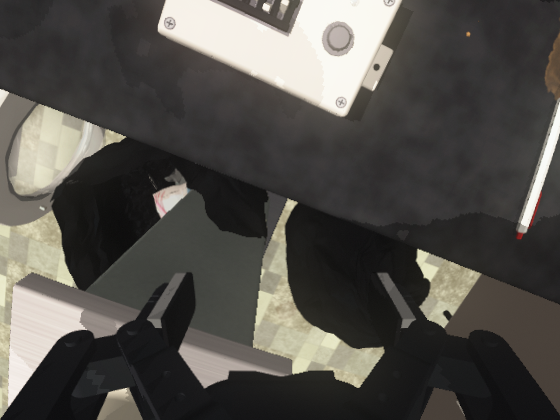

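View pics/w4.png

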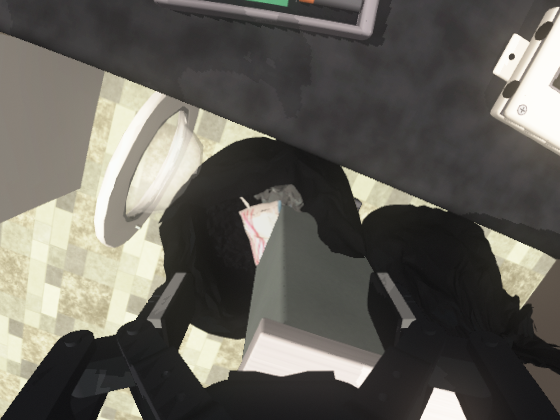

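Both things lie at the top edge, since the camera looks back under the gripper: button at (338,38), handset at (265,15). I'll go further forward and look at both again.

Request:
{"fn": "play_rows", "kwargs": {"increments": [{"fingers":0.085,"tx":0.04,"ty":0,"tz":0,"yaw":0},{"fingers":0.085,"tx":0.08,"ty":0,"tz":0,"yaw":0},{"fingers":0.085,"tx":0.12,"ty":0,"tz":0,"yaw":0},{"fingers":0.085,"tx":0.13,"ty":0,"tz":0,"yaw":0},{"fingers":0.085,"tx":0.13,"ty":0,"tz":0,"yaw":0},{"fingers":0.085,"tx":0.13,"ty":0,"tz":0,"yaw":0}]}}

```text
t: 5.15
position: [0.4088, 0.2407, 0.2943]
tool_rot: [[0.928, 0.373, -0.002], [0.373, -0.928, -0.001], [-0.002, -0.0, -1.0]]
wrist_force: [0.0, 0.2, -0.6]
opening: 0.997
gripper_force: 0.0
```

```bash
python3 - <<'E'
from m import *
s=read_state();print(s['t'],s['position'])
c=get_calibration('wrist');im=snap('wrist','w5.png');np.save('c5.npy',c,allow_pickle=True)
for g in['handset']:
    for q in recognise('wrist',g)[:2]:
        b=np.array(q['rect'])*[560,420,560,420];print(g,round(q['confidence'],2),b.round(1))
E
```

```text
5.15 [0.40876735 0.24073938 0.29433687]
handset 0.86 [169.8 106.9 375.3 208.1]
```

Request:
{"fn": "play_rows", "kwargs": {"increments": [{"fingers":0.085,"tx":-0.01,"ty":0.045,"tz":0,"yaw":0},{"fingers":0.085,"tx":-0.025,"ty":0.09,"tz":0,"yaw":0},{"fingers":0.085,"tx":-0.04,"ty":0.135,"tz":0,"yaw":0},{"fingers":0.085,"tx":-0.055,"ty":0.18,"tz":0,"yaw":0},{"fingers":0.085,"tx":-0.07,"ty":0.22,"tz":0,"yaw":0},{"fingers":0.085,"tx":-0.075,"ty":0.255,"tz":0,"yaw":0},{"fingers":0.085,"tx":-0.075,"ty":0.265,"tz":0,"yaw":0},{"fingers":0.085,"tx":-0.075,"ty":0.265,"tz":0,"yaw":0},{"fingers":0.085,"tx":-0.075,"ty":0.265,"tz":0,"yaw":0}]}}

```text
t: 6.15
position: [0.4383, -0.0315, 0.2945]
tool_rot: [[0.927, 0.374, -0.001], [0.374, -0.927, 0.001], [-0.0, -0.001, -1.0]]
wrist_force: [-0.5, 0.2, -0.3]
opening: 1.002
gripper_force: 0.0
```

```bash
python3 - <<'E'
from m import *
s=read_state();print(s['t'],s['position'])
c=get_calibration('wrist');im=snap('wrist','w6.png');np.save('c6.npy',c,allow_pickle=True)
for g in['receiver','set_button_top']:
    for q in recognise('wrist',g)[:2]:
        b=np.array(q['rect'])*[560,420,560,420];print(g,round(q['confidence'],2),b.round(1))
a=cv2.imread('pics/w5.png');b=cv2.imread('pics/w6.png')
cv2.imwrite('pics/w56.png',np.hstack([cv2.resize(a,(400,300),interpolation=cv2.INTER_AREA),cv2.resize(b,(400,300),interpolation=cv2.INTER_AREA)]))
E
```

```text
6.15 [ 0.43826395 -0.03146598  0.29453958]
receiver 0.74 [170.4  69.1 384.8 251.9]
set_button_top 0.77 [317.  183.8 338.9 200.7]
```

View pics/w56.png

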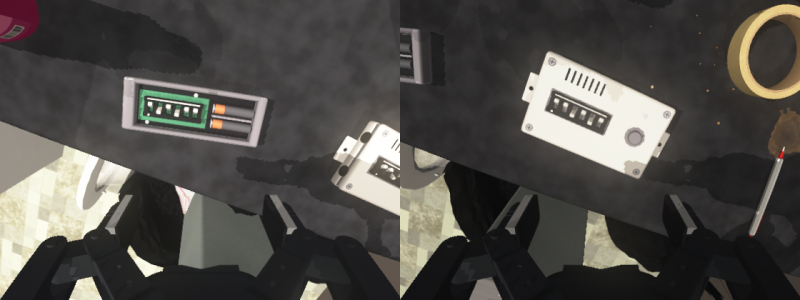

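Left: the handset, bank on its left (+y) end at about (175,107). Right: the receiver, bank at (580,112), button at (635,136). I'll rectify both banks to a metric plan view.

```bash
python3 - <<'E'
from m import *
def rect(f,cf,x0,x1,y0,y1,z,px):
    im=cv2.imread(f);c=np.load(cf,allow_pickle=True).item()
    X=np.arange(x1,x0,-1/px);Y=np.arange(y1,y0,-1/px)
    g=np.stack([np.repeat(X[:,None],len(Y),1),np.repeat(Y[None],len(X),0),np.full((len(X),len(Y)),z)],-1)
    p=proj(c,g.reshape(-1,3)).reshape(len(X),len(Y),2).astype(np.float32)
    return cv2.remap(im,p[...,0],p[...,1],cv2.INTER_CUBIC)
c=np.load('c5.npy',allow_pickle=True).item();print(at(c,175*1.4,107*1.4,.0175), at(c,273,157,.02))
c6=np.load('c6.npy',allow_pickle=True).item();print(at(c6,180*1.4,112*1.4,.031),at(c6,328,192,.032))
a=rect('pics/w5.png','c5.npy',.405,.495,.16,.36,.0195,4000)
b=rect('pics/w6.png','c6.npy',.40,.55,-.12,.08,.031,4000)
a=cv2.copyMakeBorder(a,0,0,0,0,0)
cv2.imwrite('pics/ra.png',a);cv2.imwrite('pics/rb.png',b);print(a.shape,b.shape)
v=np.vstack([a[:360,:800],b[:600,:800]]);print(v.shape)
cv2.imwrite('pics/rab.png',cv2.resize(v,None,fx=.62,fy=.62,interpolation=cv2.INTER_AREA))
E
```

```text
[0.44441076 0.284924   0.0175    ] [0.44768943 0.2624476  0.02      ]
[0.47336598 0.00568023 0.031     ] [ 0.46997635 -0.05839753  0.032     ]
(360, 800, 3) (601, 800, 3)
(960, 800, 3)
```

View pics/rab.png

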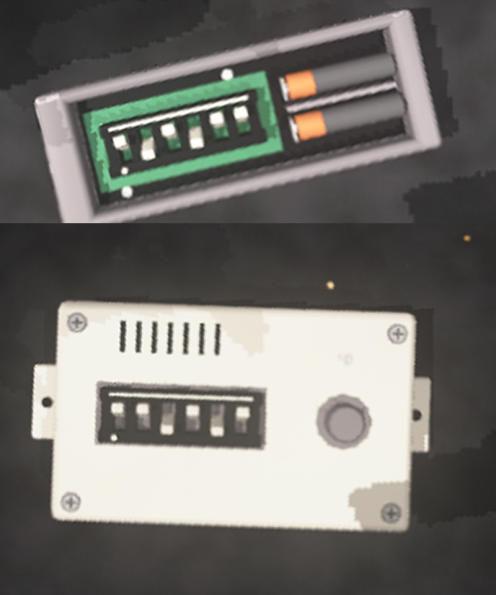

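```bash
python3 - <<'E'
from m import *
a=cv2.imread('pics/ra.png');b=cv2.imread('pics/rb.png')
s=1/.62
M=cv2.getRotationMatrix2D((180*s,135*s),-13.4,1)
a=cv2.warpAffine(a,M,(800,360))
ca=a[int(135*s)-75:int(135*s)+75,int(180*s)-150:int(180*s)+150]
cb=b[int((415-223)*s)-75:int((415-223)*s)+75,int(180*s)-150:int(180*s)+150]
cv2.imwrite('pics/z.png',cv2.resize(np.vstack([ca,cb]),None,fx=2,fy=2,interpolation=cv2.INTER_CUBIC))
E
```

```text
(no output)
```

View pics/z.png

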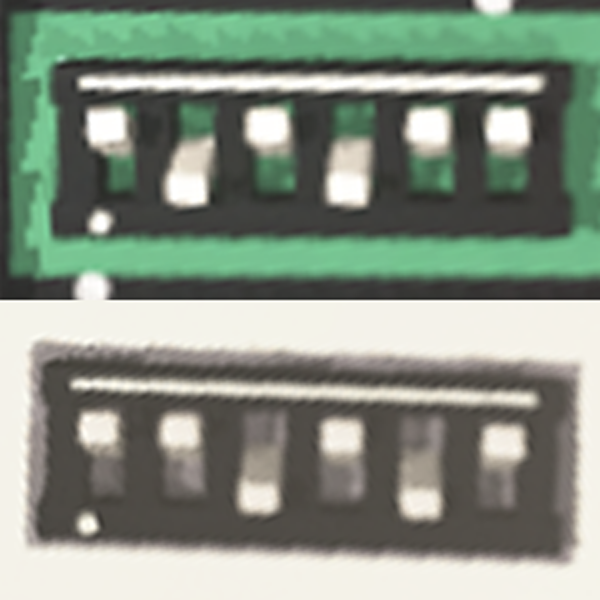

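Handset: 1, 3, 5, 6 on; 2 and 4 off. Receiver: 1, 2, 4, 6 on; 3 and 5 off. So 2 and 4 must go off, 3 and 5 on.

Plan:
1. Grip the pen with the tool turned half round, which suits the joint 6 range.
2. Point the pen to −y and sweep toggles 1–4 off with the barrel.
3. Poke 1, 3 and 5 on from −x with the tip.

While turned round I'll also measure the receiver again, so the camera bias cancels.

Request:
{"fn": "play_rows", "kwargs": {"increments": [{"fingers":0.085,"tx":0.01,"ty":0,"tz":0,"yaw":-0.15},{"fingers":0.085,"tx":0.02,"ty":0,"tz":0,"yaw":-0.3},{"fingers":0.085,"tx":0.03,"ty":0,"tz":0,"yaw":-0.45},{"fingers":0.085,"tx":0.04,"ty":0,"tz":0,"yaw":-0.6},{"fingers":0.085,"tx":0.05,"ty":0,"tz":0,"yaw":-0.75},{"fingers":0.085,"tx":0.06,"ty":0,"tz":0,"yaw":-0.9},{"fingers":0.085,"tx":0.07,"ty":0.008,"tz":0,"yaw":-1.05},{"fingers":0.085,"tx":0.072,"ty":0.008,"tz":0,"yaw":-1.2},{"fingers":0.085,"tx":0.072,"ty":0.008,"tz":0,"yaw":-1.35},{"fingers":0.085,"tx":0.072,"ty":0.008,"tz":0,"yaw":-1.5},{"fingers":0.085,"tx":0.072,"ty":0.008,"tz":0,"yaw":-1.65},{"fingers":0.085,"tx":0.072,"ty":0.008,"tz":0,"yaw":-1.8},{"fingers":0.085,"tx":0.072,"ty":0.008,"tz":0,"yaw":-1.95},{"fingers":0.085,"tx":0.072,"ty":0.008,"tz":0,"yaw":-2.1},{"fingers":0.085,"tx":0.072,"ty":0.008,"tz":0,"yaw":-2.25},{"fingers":0.085,"tx":0.072,"ty":0.008,"tz":0,"yaw":-2.4},{"fingers":0.085,"tx":0.072,"ty":0.008,"tz":0,"yaw":-2.55},{"fingers":0.085,"tx":0.072,"ty":0.008,"tz":0,"yaw":-2.7},{"fingers":0.085,"tx":0.072,"ty":0.008,"tz":0,"yaw":-2.85},{"fingers":0.085,"tx":0.072,"ty":0.008,"tz":0,"yaw":-3.0}]}}

```text
t: 8.3
position: [0.5084, -0.0117, 0.2945]
tool_rot: [[-0.969, -0.247, -0.001], [-0.247, 0.969, 0.0], [0.0, 0.0, -1.0]]
wrist_force: [-0.3, -0.2, -0.7]
opening: 0.996
gripper_force: 0.0
```

Request:
{"fn": "play_rows", "kwargs": {"increments": [{"fingers":0.085,"tx":0,"ty":0,"tz":0,"yaw":-0.05},{"fingers":0.085,"tx":0,"ty":0,"tz":0,"yaw":-0.05},{"fingers":0.085,"tx":0,"ty":0,"tz":0,"yaw":-0.05}]}}

```text
t: 8.6
position: [0.5085, -0.0122, 0.2946]
tool_rot: [[-0.958, -0.287, -0.0], [-0.287, 0.958, 0.0], [0.0, 0.0, -1.0]]
wrist_force: [0.9, -0.9, 0.2]
opening: 0.994
gripper_force: 0.0
```

```bash
cat >> m.py <<'E'
def bank(f,c,z=.031):
    """bank centre and angle of its long axis, from the dark rect inside the white box"""
    im=cv2.imread(f); px=4000
    X=np.arange(.55,.39,-1/px);Y=np.arange(.10,-.13,-1/px)
    g=np.stack(np.broadcast_arrays(X[:,None],Y[None],z),-1).reshape(-1,3)
    p=proj(c,g).reshape(len(X),len(Y),2).astype(np.float32)
    r=cv2.remap(im,p[...,0],p[...,1],cv2.INTER_CUBIC); gr=cv2.cvtColor(r,cv2.COLOR_BGR2GRAY)
    w=(gr>150).astype(np.uint8); n,l,st,ce=cv2.connectedComponentsWithStats(w)
    k=min(range(1,n),key=lambda k:np.hypot(*(ce[k]-[450,310]))if st[k,4]>40000 else 1e9)
    cs,h=cv2.findContours((l==k).astype(np.uint8),cv2.RETR_CCOMP,cv2.CHAIN_APPROX_NONE)
    out=[]
    for q,hh in zip(cs,h[0]):
        A=cv2.contourArea(q)
        if A<1500: continue
        (u,v),(a,b),t=cv2.minAreaRect(q); out.append((.55-v/px,.10-u/px,a/4,b/4,t,A/16,hh[3]>=0))
    return r,out
E
python3 - <<'E'
from m import *
s=read_state();print(s['t'],s['position'],s['tool_rot'].round(3),s['qpos'].round(2))
c=get_calibration('wrist');snap('wrist','w7.png');np.save('c7.npy',c,allow_pickle=True)
for i in(6,7):
    c=np.load(f'c{i}.npy',allow_pickle=True).item()
    r,o=bank(f'pics/w{i}.png',c);cv2.imwrite(f'pics/r{i}.png',r)
    print(i,*[np.round(q,4) for q in o],sep='\n')
for q in recognise('wrist','set_button_top')[:1]:
    b=np.array(q['rect'])*[560,420,560,420];print(q['confidence'],b,at(c,(b[0]+b[2])/2,(b[1]+b[3])/2,.032))
for g in['pen_mid']:
  for q in recognise('wrist',g)[:1]:
    b=np.array(q['rect'])*[560,420,560,420];print(q['confidence'],b)
E
```

```text
8.6 [ 0.50847713 -0.01219349  0.29461802] [[-0.958 -0.287 -0.   ]
 [-0.287  0.958  0.   ]
 [ 0.     0.    -1.   ]] [-0.26  0.1   1.89  0.    1.15 -2.12]
6
[ 4.72100000e-01 -1.30000000e-02  1.60079200e+02  8.83551000e+01
  1.99080000e+00  1.30674375e+04  0.00000000e+00]
[ 4.69800e-01 -5.88000e-02  1.84621e+01  1.71690e+01  1.66992e+01
  2.45500e+02  1.00000e+00]
[4.72400e-01 7.00000e-03 6.88182e+01 2.52242e+01 2.08260e+00 1.65525e+03
 1.00000e+00]
7
[ 4.69000000e-01 -1.71000000e-02  1.60304600e+02  8.84949000e+01
  2.00680000e+00  1.30624062e+04  0.00000000e+00]
[ 4.689000e-01 -5.920000e-02  1.800000e+01  1.775000e+01  0.000000e+00
  2.473125e+02  1.000000e+00]
[4.7080000e-01 6.3000000e-03 6.8857400e+01 2.4681300e+01 2.0309000e+00
 1.6203125e+03 1.0000000e+00]
0.7 [226.912 144.312 248.416 164.22 ] [ 0.46949203 -0.05843121  0.032     ]
0.85 [  0.     57.918  16.52  151.914]
```

Request:
{"fn": "play_rows", "kwargs": {"increments": [{"fingers":0.085,"tx":0.02,"ty":-0.04,"tz":0,"yaw":0},{"fingers":0.085,"tx":0.04,"ty":-0.08,"tz":0,"yaw":0},{"fingers":0.085,"tx":0.06,"ty":-0.12,"tz":0,"yaw":0},{"fingers":0.085,"tx":0.08,"ty":-0.16,"tz":0,"yaw":0},{"fingers":0.085,"tx":0.1,"ty":-0.2,"tz":0,"yaw":0},{"fingers":0.085,"tx":0.116,"ty":-0.23,"tz":0,"yaw":0},{"fingers":0.085,"tx":0.116,"ty":-0.236,"tz":0,"yaw":0},{"fingers":0.085,"tx":0.116,"ty":-0.236,"tz":0,"yaw":0},{"fingers":0.085,"tx":0.116,"ty":-0.236,"tz":0,"yaw":0}]}}

```text
t: 9.65
position: [0.4654, -0.2713, 0.2944]
tool_rot: [[-0.958, -0.288, -0.0], [-0.288, 0.958, 0.001], [0.0, 0.001, -1.0]]
wrist_force: [-0.4, 0.6, 0.7]
opening: 0.992
gripper_force: 0.0
```

```bash
python3 - <<'E'
from m import *
s=read_state();print(s['t'],s['position'],s['tool_rot'].round(3))
c=get_calibration('wrist');im=snap('wrist','w8.png')[:,:,::-1].astype(np.uint8)
np.save('c8.npy',c,allow_pickle=True)
# expected ends
d=np.array([.9583,.2856,0]);m=np.array([.4575,-.2733,.004])
E=proj(c,[m+d*.0725,m-d*.0725]);print(E)
# rectify along pen: u along d, v lateral
px=4000
U=np.arange(-.09,.09,1/px);V=np.arange(-.02,.02,1/px);n=np.array([-d[1],d[0],0])
g=(m+U[None,:,None]*d+V[:,None,None]*n)
p=proj(c,g.reshape(-1,3)).reshape(len(V),len(U),2).astype(np.float32)
r=cv2.remap(im,p[...,0],p[...,1],cv2.INTER_CUBIC);cv2.imwrite('pics/pen8.png',r)
R=r[...,2].astype(int);G=r[...,1].astype(int)
mask=(R>120)|((R-G)>50)
n_,l,st,ce=cv2.connectedComponentsWithStats(mask.astype(np.uint8));k=1+np.argmax(st[1:,4]);print(st[k])
cols=np.where((l==k).any(0))[0];print('ends mm',U[cols.min()]*1e3,U[cols.max()]*1e3)
for u in range(-70,71,10):
    j=int(round((u/1e3+.09)*px));q=np.where(l[:,j]==k)[0]
    if len(q):print(u,(V[q.min()]*1e3).round(1),(V[q.max()]*1e3).round(1),end=' | ')
E
```

```text
9.65 [ 0.46544386 -0.27134285  0.29443805] [[-0.958 -0.288 -0.   ]
 [-0.288  0.958  0.001]
 [ 0.     0.001 -1.   ]]
[[281.93486788 271.4996761 ]
 [282.34284002 111.57801176]]
[   73    55   647   105 27195]
ends mm -71.74999999999999 89.75000000000016
-70 -1.2 4.0 | -60 -3.7 6.0 | -50 -5.7 6.0 | -40 -5.5 6.3 | -30 -5.5 6.3 | -20 -3.2 6.3 | -10 -3.0 6.3 | 0 -3.0 6.3 | 10 -3.0 6.5 | 20 -3.0 6.0 | 30 -2.7 6.3 | 40 -3.0 6.0 | 50 -2.5 6.0 | 60 -1.5 14.5 | 70 -0.7 19.8 |
```

```bash
python3 -c "
import cv2,numpy as np
a=cv2.resize(cv2.imread('pics/pen8.png'),(720,160));b=cv2.resize(cv2.imread('pics/w8.png'),(560,420))
v=np.zeros((580,720,3),np.uint8);v[:160]=a;v[160:,:560]=b;cv2.imwrite('pics/v8.png',v)"
```

View pics/v8.png

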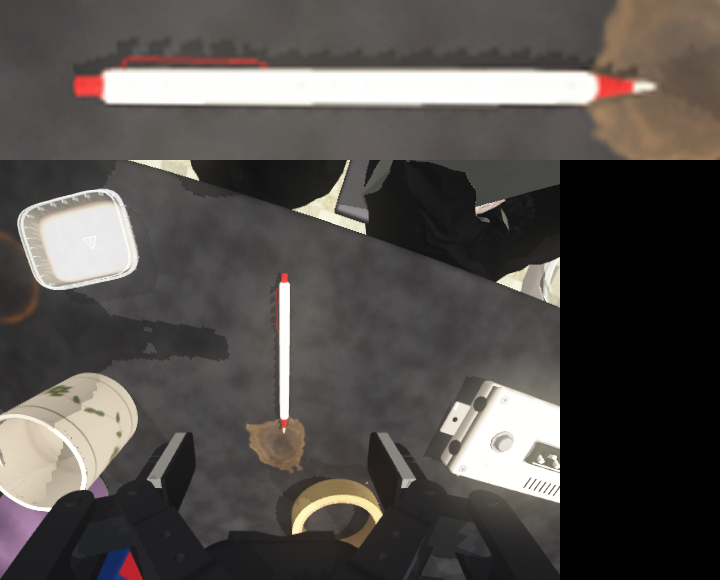

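The pen shows clearly: ends 72–74 mm either side of the assumed middle, and the clip starts 24 mm behind the middle on the −y side. I'll grip it at the middle.

Request:
{"fn": "play_rows", "kwargs": {"increments": [{"fingers":0.085,"tx":0.0076,"ty":0.001,"tz":0.035,"yaw":0},{"fingers":0.07,"tx":0.0076,"ty":0.001,"tz":0.07,"yaw":0},{"fingers":0.05,"tx":0.0076,"ty":0.001,"tz":0.095,"yaw":0},{"fingers":0.04,"tx":0.0076,"ty":0.001,"tz":0.11,"yaw":0},{"fingers":0.03,"tx":0.0076,"ty":0.001,"tz":0.118,"yaw":0},{"fingers":0.02,"tx":0.0076,"ty":0.001,"tz":0.12,"yaw":0},{"fingers":0.02,"tx":0.0076,"ty":0.001,"tz":0.12,"yaw":0},{"fingers":0.02,"tx":0.0076,"ty":0.001,"tz":0.12,"yaw":0}]}}

```text
t: 10.5
position: [0.4583, -0.274, 0.176]
tool_rot: [[-0.958, -0.287, 0.002], [-0.287, 0.958, -0.002], [-0.001, -0.002, -1.0]]
wrist_force: [-0.2, -0.1, -0.1]
opening: 0.238
gripper_force: 0.0
```

Request:
{"fn": "play_rows", "kwargs": {"increments": [{"fingers":0.01,"tx":0,"ty":0,"tz":0,"yaw":0},{"fingers":0.005,"tx":0,"ty":0,"tz":0,"yaw":0},{"fingers":0,"tx":0,"ty":0,"tz":0,"yaw":0},{"fingers":0,"tx":0,"ty":0,"tz":0,"yaw":0},{"fingers":0,"tx":0,"ty":0,"tz":0,"yaw":0},{"fingers":0,"tx":0,"ty":0,"tz":0,"yaw":0}]}}

```text
t: 11.1
position: [0.4582, -0.274, 0.176]
tool_rot: [[-0.958, -0.287, 0.001], [-0.287, 0.958, -0.001], [-0.001, -0.002, -1.0]]
wrist_force: [-1.4, 0.9, 6.5]
opening: 0.078
gripper_force: 59.1
```

Request:
{"fn": "play_rows", "kwargs": {"increments": [{"fingers":0,"tx":0,"ty":0,"tz":-0.01,"yaw":0},{"fingers":0,"tx":0,"ty":0,"tz":-0.03,"yaw":0},{"fingers":0,"tx":0,"ty":0,"tz":-0.06,"yaw":0},{"fingers":0,"tx":0,"ty":0,"tz":-0.08,"yaw":0},{"fingers":0,"tx":0,"ty":0,"tz":-0.08,"yaw":0},{"fingers":0,"tx":0,"ty":0,"tz":-0.08,"yaw":0}]}}

```text
t: 11.7
position: [0.4576, -0.2735, 0.2548]
tool_rot: [[-0.958, -0.287, 0.0], [-0.287, 0.958, -0.0], [-0.0, -0.0, -1.0]]
wrist_force: [-0.6, 0.2, -0.6]
opening: 0.081
gripper_force: 58.8
```

```bash
cat >> m.py <<'E'
def pentail(f,c,s,depth=.172):
    """tail end in the tool frame, by rectifying a plane at given depth ahead of the flange"""
    im=cv2.imread(f);px=4000;R=np.array(s['tool_rot']);P=np.array(s['position'])
    U=np.arange(.0,.11,1/px);V=np.arange(-.03,.03,1/px)
    loc=np.stack(np.broadcast_arrays(U[None,:],V[:,None],depth),-1).reshape(-1,3)
    p=proj(c,P+loc@R.T).reshape(len(V),len(U),2).astype(np.float32)
    r=cv2.remap(im,p[...,0],p[...,1],cv2.INTER_CUBIC)
    h=cv2.cvtColor(r,cv2.COLOR_BGR2HSV)
    mask=((h[...,2]>170)|((h[...,1]>130)&(h[...,2]>90)&((h[...,0]<10)|(h[...,0]>170)))).astype(np.uint8)
    n,l,st,ce=cv2.connectedComponentsWithStats(mask);k=1+np.argmax(st[1:,4])
    out=[(round(U[j]*1e3),(V[q.min()]*1e3).round(1),(V[q.max()]*1e3).round(1)) for j in range(60,440,28) for q in[np.where(l[:,j]==k)[0]] if len(q)]
    cols=np.where((l==k).any(0))[0]
    return r,(U[cols.min()]*1e3,U[cols.max()]*1e3),out
E
python3 - <<'E'
from m import *
s=read_state();print(s['t'],s['position'],s['wrist_force'],s['opening'],s['gripper_force'])
c=get_calibration('wrist');snap('wrist','w9.png')
for d in(.165,.172):
    r,e,o=pentail('pics/w9.png',c,s,d);print(d,e,*o)
cv2.imwrite('pics/tail9.png',r)
E
```

```text
11.7 [ 0.45760833 -0.27348511  0.25481683] [-0.60223335  0.16934704 -0.64708962] 0.08075067310706449 58.79882721870672
0.165 (np.float64(0.0), np.float64(72.75)) (15, np.float64(-3.5), np.float64(4.0)) (22, np.float64(-3.5), np.float64(4.3)) (29, np.float64(-5.5), np.float64(4.5)) (36, np.float64(-6.0), np.float64(4.5)) (43, np.float64(-6.0), np.float64(4.5)) (50, np.float64(-6.0), np.float64(4.8)) (57, np.float64(-6.0), np.float64(4.8)) (64, np.float64(-3.0), np.float64(4.8)) (71, np.float64(-1.2), np.float64(3.0))
0.172 (np.float64(0.0), np.float64(72.25)) (15, np.float64(-3.7), np.float64(4.5)) (22, np.float64(-3.7), np.float64(4.5)) (29, np.float64(-6.2), np.float64(4.8)) (36, np.float64(-6.2), np.float64(4.8)) (43, np.float64(-6.2), np.float64(5.0)) (50, np.float64(-6.2), np.float64(5.0)) (57, np.float64(-6.5), np.float64(5.0)) (64, np.float64(-3.0), np.float64(4.8)) (71, np.float64(-1.5), np.float64(3.3))
```

The pen is held with its tail 72.5 mm from the tool axis, so the tip is at −72.5 mm and the pen is nearly square. Next I turn it to point along the receiver's −y and stand it above the +x side of the bank.

Request:
{"fn": "play_rows", "kwargs": {"increments": [{"fingers":0,"tx":-0.01,"ty":0.024,"tz":0,"yaw":0.14},{"fingers":0,"tx":-0.02,"ty":0.048,"tz":0,"yaw":0.28},{"fingers":0,"tx":-0.03,"ty":0.072,"tz":0,"yaw":0.42},{"fingers":0,"tx":-0.04,"ty":0.096,"tz":0,"yaw":0.56},{"fingers":0,"tx":-0.05,"ty":0.12,"tz":0,"yaw":0.7},{"fingers":0,"tx":-0.06,"ty":0.144,"tz":0,"yaw":0.84},{"fingers":0,"tx":-0.07,"ty":0.168,"tz":0,"yaw":0.98},{"fingers":0,"tx":-0.08,"ty":0.192,"tz":0,"yaw":1.12},{"fingers":0,"tx":-0.09,"ty":0.216,"tz":0,"yaw":1.26},{"fingers":0,"tx":-0.1,"ty":0.24,"tz":0,"yaw":1.4},{"fingers":0,"tx":-0.11,"ty":0.265,"tz":0,"yaw":1.54},{"fingers":0,"tx":-0.12,"ty":0.29,"tz":0,"yaw":1.68},{"fingers":0,"tx":-0.124,"ty":0.311,"tz":0,"yaw":1.82},{"fingers":0,"tx":-0.124,"ty":0.311,"tz":0,"yaw":1.898},{"fingers":0,"tx":-0.124,"ty":0.311,"tz":0,"yaw":1.898},{"fingers":0,"tx":-0.124,"ty":0.311,"tz":0,"yaw":1.898}]}}

```text
t: 13.35
position: [0.4867, 0.0599, 0.2536]
tool_rot: [[0.034, 0.999, -0.002], [0.999, -0.034, 0.0], [0.0, -0.002, -1.0]]
wrist_force: [0.4, -0.2, 0.2]
opening: 0.079
gripper_force: 58.8
```

```bash
cat >> m.py <<'E'
B=np.array([.4716,.0068]);th=np.radians(-2.05)
xa=np.array([np.cos(th),np.sin(th)]);ya=np.array([-np.sin(th),np.cos(th)])
def to(x,y,z):
    """tool shift to bring TCP to receiver-frame (x,y) in mm, z mm"""
    s=read_state();w=B+xa*x/1e3+ya*(y-22)/1e3
    psi=np.arctan2(s['tool_rot'][1][0],s['tool_rot'][0][0])
    e=np.array([w[0],w[1],z/1e3])-s['position']
    return move(e,s),np.degrees(psi-th)
def where():
    s=read_state();e=np.array(s['position'][:2])-B
    return e@xa*1e3,e@ya*1e3+22,s['position'][2]*1e3
E
python3 - <<'E'
from m import *
s=read_state();print(s['t'],s['wrist_force'],s['qpos'].round(2),where());print(to(14,75.5,208.3))
c=get_calibration('wrist');snap('wrist','w10.png')
r,e,o=pentail('pics/w10.png',c,s);print(e,*o)
b=bank('pics/w10.png',c)[1];print(*[np.round(q,4) for q in b])
E
```

```text
13.35 [ 0.44158627 -0.18751188  0.17644699] [-0.12  0.12  1.96 -0.    1.06 -0.09] (np.float64(13.226355576813999), np.float64(75.58405744670706), np.float64(253.6301923376635))
(array([-0.0001,  0.0009,  0.0453]), np.float64(90.09016797861344))
(np.float64(0.0), np.float64(70.25)) (15, np.float64(-30.0), np.float64(22.8)) (22, np.float64(-30.0), np.float64(22.5)) (29, np.float64(-21.0), np.float64(19.0)) (36, np.float64(-19.5), np.float64(5.0)) (43, np.float64(-6.2), np.float64(5.0)) (50, np.float64(-6.2), np.float64(5.0)) (57, np.float64(-6.0), np.float64(5.3)) (64, np.float64(-1.5), np.float64(3.5))
[4.721000e-01 1.810000e-02 1.653101e+02 8.816660e+01 2.095300e+00
 6.212000e+03 0.000000e+00]
```

Request:
{"fn": "play_rows", "kwargs": {"increments": [{"fingers":0,"tx":0,"ty":0.001,"tz":0.02,"yaw":0},{"fingers":0,"tx":0,"ty":0.001,"tz":0.035,"yaw":0},{"fingers":0,"tx":0,"ty":0.001,"tz":0.042,"yaw":0},{"fingers":0,"tx":0,"ty":0.001,"tz":0.0453,"yaw":0},{"fingers":0,"tx":0,"ty":0.001,"tz":0.0453,"yaw":0},{"fingers":0,"tx":0,"ty":0.001,"tz":0.0453,"yaw":0}]}}

```text
t: 14.0
position: [0.4886, 0.0598, 0.21]
tool_rot: [[0.036, 0.999, 0.001], [0.999, -0.036, -0.0], [-0.0, 0.001, -1.0]]
wrist_force: [-0.2, 0.4, -0.2]
opening: 0.079
gripper_force: 58.8
```

```bash
python3 - <<'E'
from m import *
print(where(),to(3,75.5,208.3)[0])
E
```

```text
(np.float64(15.07488002937503), np.float64(75.57560809504494), np.float64(210.0363399138036)) [-0.0001 -0.0121  0.0017]
```

Request:
{"fn": "play_rows", "kwargs": {"increments": [{"fingers":0,"tx":0,"ty":-0.002,"tz":0.0015,"yaw":0},{"fingers":0,"tx":0,"ty":-0.004,"tz":0.0015,"yaw":0},{"fingers":0,"tx":0,"ty":-0.006,"tz":0.0015,"yaw":0},{"fingers":0,"tx":0,"ty":-0.008,"tz":0.0015,"yaw":0},{"fingers":0,"tx":0,"ty":-0.01,"tz":0.0015,"yaw":0},{"fingers":0,"tx":0,"ty":-0.0115,"tz":0.0015,"yaw":0},{"fingers":0,"tx":0,"ty":-0.0125,"tz":0.0015,"yaw":0},{"fingers":0,"tx":0,"ty":-0.0125,"tz":0.0015,"yaw":0},{"fingers":0,"tx":0,"ty":-0.0125,"tz":0.0015,"yaw":0}]}}

```text
t: 14.9
position: [0.4761, 0.0604, 0.2082]
tool_rot: [[0.036, 0.999, 0.001], [0.999, -0.036, -0.0], [0.0, 0.001, -1.0]]
wrist_force: [3.9, 0.5, -1.1]
opening: 0.078
gripper_force: 58.8
```

```bash
python3 - <<'E'
from m import *
print(where(),to(3,75.5,208.3)[0])
E
```

```text
(np.float64(2.5980971766187495), np.float64(75.69705261675894), np.float64(208.21748715914805)) [-0.0002  0.0004 -0.0001]
```

Reaction of 3.9 N at the end of the sweep, so the toggles are against their off stop. I'll lift, turn the pen to +x and check the bank.

Request:
{"fn": "play_rows", "kwargs": {"increments": [{"fingers":0,"tx":0,"ty":0.003,"tz":0,"yaw":0},{"fingers":0,"tx":0,"ty":0.004,"tz":-0.02,"yaw":0},{"fingers":0,"tx":0,"ty":0.004,"tz":-0.05,"yaw":0},{"fingers":0,"tx":-0.01,"ty":0.01,"tz":-0.08,"yaw":-0.14},{"fingers":0,"tx":-0.03,"ty":0.02,"tz":-0.082,"yaw":-0.28},{"fingers":0,"tx":-0.05,"ty":0.03,"tz":-0.082,"yaw":-0.42},{"fingers":0,"tx":-0.07,"ty":0.032,"tz":-0.082,"yaw":-0.56},{"fingers":0,"tx":-0.09,"ty":0.032,"tz":-0.082,"yaw":-0.7},{"fingers":0,"tx":-0.096,"ty":0.032,"tz":-0.082,"yaw":-0.84},{"fingers":0,"tx":-0.096,"ty":0.032,"tz":-0.082,"yaw":-0.98},{"fingers":0,"tx":-0.096,"ty":0.032,"tz":-0.082,"yaw":-1.12},{"fingers":0,"tx":-0.096,"ty":0.032,"tz":-0.082,"yaw":-1.26},{"fingers":0,"tx":-0.096,"ty":0.032,"tz":-0.082,"yaw":-1.4},{"fingers":0,"tx":-0.096,"ty":0.032,"tz":-0.082,"yaw":-1.54},{"fingers":0,"tx":-0.096,"ty":0.032,"tz":-0.082,"yaw":-1.571},{"fingers":0,"tx":-0.096,"ty":0.032,"tz":-0.082,"yaw":-1.571}]}}

```text
t: 16.5
position: [0.5038, -0.0366, 0.2893]
tool_rot: [[-0.999, 0.036, -0.002], [0.036, 0.999, 0.001], [0.002, 0.001, -1.0]]
wrist_force: [-0.8, -0.3, -0.5]
opening: 0.078
gripper_force: 58.9
```

```bash
cat >> m.py <<'E'
def toggles(f,c,save=None):
    """column brightness profile of every toggle at lever-tip height: centroid x_rec (mm)"""
    im=cv2.cvtColor(cv2.imread(f),cv2.COLOR_BGR2GRAY)
    X=np.arange(9,-9.1,-.25);out=[]
    Yv=np.arange(60,-16,-.25)
    def px(x,y,z):
        w=B+np.outer(x,xa)/1e3+np.outer(y-22,ya)/1e3
        return np.c_[w,np.full(len(w),z)]
    XX,YY=np.meshgrid(X,Yv,indexing='ij')
    p=proj(c,px(XX.ravel(),YY.ravel(),.0345)).reshape(*XX.shape,2).astype(np.float32)
    r=cv2.remap(im,p[...,0],p[...,1],cv2.INTER_CUBIC)
    if save: cv2.imwrite(save,cv2.resize(r,None,fx=2,fy=2))
    for y in(47,37,27,17,7,-3):
        col=r[:,np.abs(Yv-y)<1.6].mean(1); out.append([int(col[(X>a)&(X<=a+3)].mean()) for a in(-7.5,-4.5,-1.5,1.5,4.5)])
    return out
E
python3 - <<'E'
from m import *
s=read_state();print(s['t'],s['qpos'].round(2),where(),to(0,0,0)[1])
c=get_calibration('wrist');snap('wrist','w11.png')
for f,cc in(('pics/w7.png',np.load('c7.npy',allow_pickle=True).item()),('pics/w11.png',c)):
    print(f,toggles(f,cc,f.replace('w','tg')))
b=bank('pics/w11.png',c)[1];print(*[np.round(q,4) for q in b],sep='\n')
r,e,o=pentail('pics/w11.png',c,s);print(e,*o)
E
```

```text
16.5 [-0.31  0.1   1.9  -0.    1.14 -1.85] (np.float64(33.77030789935474), np.float64(-20.239526466176784), np.float64(289.31277510431283)) 179.98987901295956
pics/w7.png [[85, 111, 183, 222, 147], [96, 131, 188, 222, 148], [174, 205, 108, 99, 101], [104, 137, 192, 224, 149], [176, 210, 113, 106, 104], [106, 142, 193, 225, 150]]
pics/w11.png [[174, 205, 87, 82, 111], [178, 206, 102, 96, 104], [178, 206, 101, 89, 102], [175, 207, 108, 99, 105], [174, 208, 108, 99, 108], [106, 156, 192, 226, 150]]
[ 4.866000e-01 -1.750000e-02  1.599204e+02  1.246015e+02  2.079700e+00
  1.342025e+04  0.000000e+00]
[ 4.686000e-01 -5.980000e-02  1.800000e+01  1.825000e+01  0.000000e+00
  2.496875e+02  1.000000e+00]
[4.7080000e-01 6.7000000e-03 6.7847900e+01 2.4377200e+01 1.9835000e+00
 1.5978125e+03 1.0000000e+00]
(np.float64(4.500000000000001), np.float64(81.25)) (15, np.float64(-3.7), np.float64(4.0)) (22, np.float64(-3.7), np.float64(4.0)) (29, np.float64(-30.0), np.float64(29.8)) (36, np.float64(-30.0), np.float64(29.8)) (43, np.float64(-30.0), np.float64(29.8)) (50, np.float64(-30.0), np.float64(4.5)) (57, np.float64(-30.0), np.float64(4.8)) (64, np.float64(-30.0), np.float64(29.8)) (71, np.float64(-30.0), np.float64(29.8)) (78, np.float64(-30.0), np.float64(29.8))
```

Toggles 1–5 now read off and 6 on, as intended. Next I go to the −x side to poke toggle 1.

Request:
{"fn": "play_rows", "kwargs": {"increments": [{"fingers":0,"tx":0.03,"ty":0.01,"tz":0,"yaw":0},{"fingers":0,"tx":0.07,"ty":0.03,"tz":0,"yaw":0},{"fingers":0,"tx":0.1,"ty":0.05,"tz":0.02,"yaw":0},{"fingers":0,"tx":0.118,"ty":0.065,"tz":0.05,"yaw":0},{"fingers":0,"tx":0.12,"ty":0.0677,"tz":0.07,"yaw":0},{"fingers":0,"tx":0.12,"ty":0.0677,"tz":0.07,"yaw":0},{"fingers":0,"tx":0.12,"ty":0.0677,"tz":0.07,"yaw":0},{"fingers":0,"tx":0.12,"ty":0.0677,"tz":0.07,"yaw":0}]}}

```text
t: 17.35
position: [0.3879, 0.0347, 0.2213]
tool_rot: [[-0.999, 0.037, 0.003], [0.037, 0.999, -0.001], [-0.003, -0.001, -1.0]]
wrist_force: [-0.2, 0.1, -0.2]
opening: 0.08
gripper_force: 58.9
```

```bash
python3 - <<'E'
from m import *
s=read_state();print(s['t'],s['qpos'].round(2),where(),to(-86.5,47.5,206))
c=get_calibration('wrist');snap('wrist','w12.png');r,e,o=pentail('pics/w12.png',c,s);print(e,*o)
E
```

```text
17.35 [-0.22 -0.09  2.25 -0.    0.98 -1.76] (np.float64(-84.5999833152401), np.float64(46.926859994258734), np.float64(221.2924744503536)) (array([0.0019, 0.0006, 0.0153]), np.float64(179.9571614558446))
(np.float64(0.0), np.float64(102.00000000000001)) (15, np.float64(-4.0), np.float64(4.3)) (22, np.float64(-4.0), np.float64(4.3)) (29, np.float64(-6.5), np.float64(4.5)) (36, np.float64(-6.5), np.float64(4.5)) (43, np.float64(-6.5), np.float64(4.5)) (50, np.float64(-6.5), np.float64(4.8)) (57, np.float64(-6.7), np.float64(4.8)) (64, np.float64(-30.0), np.float64(29.8)) (71, np.float64(-24.2), np.float64(2.8)) (78, np.float64(-30.0), np.float64(29.8)) (85, np.float64(-30.0), np.float64(29.8)) (92, np.float64(-30.0), np.float64(-13.5)) (99, np.float64(-30.0), np.float64(-19.5))
```

Request:
{"fn": "play_rows", "kwargs": {"increments": [{"fingers":0,"tx":0.002,"ty":0.0006,"tz":0.008,"yaw":0},{"fingers":0,"tx":0.002,"ty":0.0006,"tz":0.0153,"yaw":0},{"fingers":0,"tx":0.002,"ty":0.0006,"tz":0.0153,"yaw":0},{"fingers":0,"tx":0.002,"ty":0.0006,"tz":0.0153,"yaw":0}]}}

```text
t: 17.8
position: [0.3846, 0.0359, 0.2042]
tool_rot: [[-0.999, 0.036, -0.001], [0.036, 0.999, 0.0], [0.001, 0.0, -1.0]]
wrist_force: [0.2, -1.0, -0.6]
opening: 0.079
gripper_force: 58.9
```

```bash
python3 - <<'E'
from m import *
print(where(),to(-72.5,47.5,206)[0])
E
```

```text
(np.float64(-88.01244552608145), np.float64(47.98244877593497), np.float64(204.2409275781055)) [-0.0155 -0.0005 -0.0018]
```

```bash
python3 - <<'E'
from m import *
for i in range(5):
    camera('top'); print(np.round(where(),1))
E
```

```text
[-87.8  48.  204.5]
[-87.7  48.  204.7]
[-87.7  48.  204.8]
[-87.7  48.  204.8]
[-87.7  48.  204.8]
```

Request:
{"fn": "play_rows", "kwargs": {"increments": [{"fingers":0,"tx":-0.002,"ty":-0.0005,"tz":-0.0012,"yaw":0},{"fingers":0,"tx":-0.005,"ty":-0.0005,"tz":-0.0012,"yaw":0},{"fingers":0,"tx":-0.008,"ty":-0.0005,"tz":-0.0012,"yaw":0},{"fingers":0,"tx":-0.011,"ty":-0.0005,"tz":-0.0012,"yaw":0},{"fingers":0,"tx":-0.0135,"ty":-0.0005,"tz":-0.0012,"yaw":0},{"fingers":0,"tx":-0.0153,"ty":-0.0005,"tz":-0.0012,"yaw":0},{"fingers":0,"tx":-0.0153,"ty":-0.0005,"tz":-0.0012,"yaw":0},{"fingers":0,"tx":-0.0153,"ty":-0.0005,"tz":-0.0012,"yaw":0}]}}

```text
t: 18.85
position: [0.4, 0.0349, 0.2058]
tool_rot: [[-0.999, 0.036, -0.0], [0.036, 0.999, 0.0], [0.0, 0.0, -1.0]]
wrist_force: [-0.4, 0.3, -0.3]
opening: 0.081
gripper_force: 58.9
```

```bash
python3 - <<'E'
from m import *
for i in range(2): camera('top'); print(np.round(where(),1),read_state()['wrist_force'])
E
```

```text
[-72.6  47.5 205.8] [-0.89599241  0.05712969 -0.31740017]
[-72.6  47.5 205.8] [0.70099786 0.42672862 0.01788491]
```

Request:
{"fn": "play_rows", "kwargs": {"increments": [{"fingers":0,"tx":0.006,"ty":0,"tz":0,"yaw":0},{"fingers":0,"tx":0.014,"ty":0,"tz":0,"yaw":0},{"fingers":0,"tx":0.014,"ty":-0.01,"tz":0,"yaw":0},{"fingers":0,"tx":0.014,"ty":-0.02,"tz":0,"yaw":0},{"fingers":0,"tx":0.014,"ty":-0.02,"tz":0,"yaw":0},{"fingers":0,"tx":0.014,"ty":-0.02,"tz":0,"yaw":0},{"fingers":0,"tx":0.011,"ty":-0.02,"tz":0,"yaw":0},{"fingers":0,"tx":0.008,"ty":-0.02,"tz":0,"yaw":0},{"fingers":0,"tx":0.005,"ty":-0.02,"tz":0,"yaw":0},{"fingers":0,"tx":0.002,"ty":-0.02,"tz":0,"yaw":0},{"fingers":0,"tx":0,"ty":-0.02,"tz":0,"yaw":0},{"fingers":0,"tx":0,"ty":-0.02,"tz":0,"yaw":0},{"fingers":0,"tx":0,"ty":-0.02,"tz":0,"yaw":0},{"fingers":0,"tx":0,"ty":-0.02,"tz":0,"yaw":0}]}}

```text
t: 20.35
position: [0.3992, 0.0149, 0.2058]
tool_rot: [[-0.999, 0.036, -0.0], [0.036, 0.999, -0.0], [0.0, -0.0, -1.0]]
wrist_force: [0.5, -0.3, 0.0]
opening: 0.076
gripper_force: 58.9
```

```bash
python3 - <<'E'
from m import *
print(np.round(where(),1),read_state()['wrist_force'])
E
```

```text
[-72.6  27.5 205.8] [ 0.48910775 -0.32256866  0.03768364]
```

Request:
{"fn": "play_rows", "kwargs": {"increments": [{"fingers":0,"tx":0.006,"ty":0,"tz":0,"yaw":0},{"fingers":0,"tx":0.014,"ty":0,"tz":0,"yaw":0},{"fingers":0,"tx":0.014,"ty":-0.01,"tz":0,"yaw":0},{"fingers":0,"tx":0.014,"ty":-0.02,"tz":0,"yaw":0},{"fingers":0,"tx":0.014,"ty":-0.02,"tz":0,"yaw":0},{"fingers":0,"tx":0.014,"ty":-0.02,"tz":0,"yaw":0},{"fingers":0,"tx":0.011,"ty":-0.02,"tz":0,"yaw":0},{"fingers":0,"tx":0.008,"ty":-0.02,"tz":0,"yaw":0},{"fingers":0,"tx":0.005,"ty":-0.02,"tz":0,"yaw":0},{"fingers":0,"tx":0.002,"ty":-0.02,"tz":0,"yaw":0},{"fingers":0,"tx":0,"ty":-0.02,"tz":0,"yaw":0},{"fingers":0,"tx":0,"ty":-0.02,"tz":0,"yaw":0},{"fingers":0,"tx":0,"ty":-0.02,"tz":0,"yaw":0},{"fingers":0,"tx":0.014,"ty":-0.02,"tz":0,"yaw":0},{"fingers":0,"tx":0.014,"ty":-0.02,"tz":-0.02,"yaw":0},{"fingers":0,"tx":0.014,"ty":-0.02,"tz":-0.05,"yaw":0},{"fingers":0,"tx":0.01,"ty":-0.02,"tz":-0.08,"yaw":0}]}}

```text
t: 22.05
position: [0.3878, -0.0045, 0.2862]
tool_rot: [[-0.999, 0.036, -0.002], [0.036, 0.999, 0.001], [0.002, 0.001, -1.0]]
wrist_force: [0.3, -0.1, -0.2]
opening: 0.077
gripper_force: 58.9
```

```bash
python3 - <<'E'
from m import *
print(np.round(where(),1),to(34,-22,289)[0])
E
```

```text
[-83.3   7.7 286.2] [-0.1173 -0.0297 -0.003 ]
```

Request:
{"fn": "play_rows", "kwargs": {"increments": [{"fingers":0,"tx":-0.03,"ty":-0.03,"tz":0,"yaw":0},{"fingers":0,"tx":-0.07,"ty":-0.03,"tz":0,"yaw":0},{"fingers":0,"tx":-0.1,"ty":-0.03,"tz":0,"yaw":0},{"fingers":0,"tx":-0.117,"ty":-0.03,"tz":0,"yaw":0},{"fingers":0,"tx":-0.117,"ty":-0.03,"tz":0,"yaw":0},{"fingers":0,"tx":-0.117,"ty":-0.03,"tz":0,"yaw":0}]}}

```text
t: 22.65
position: [0.5039, -0.0388, 0.2854]
tool_rot: [[-0.999, 0.036, -0.002], [0.036, 0.999, 0.0], [0.002, 0.0, -1.0]]
wrist_force: [-0.3, -0.1, 0.4]
opening: 0.076
gripper_force: 58.9
```

```bash
python3 - <<'E'
from m import *
s=read_state();print(s['t'],where())
c=get_calibration('wrist');snap('wrist','w13.png')
print(toggles('pics/w13.png',c,'pics/tg13.png'))
E
```

```text
22.65 (np.float64(33.91708733082313), np.float64(-22.380874168605544), np.float64(285.3516501640726))
[[85, 108, 186, 221, 158], [181, 205, 107, 92, 108], [96, 131, 193, 223, 158], [179, 211, 107, 94, 104], [102, 143, 193, 224, 159], [104, 145, 193, 224, 160]]
```

The pattern now reads 1, 3, 5, 6 on and 2, 4 off, matching the handset. Now the set button, with the barrel across it.

Request:
{"fn": "play_rows", "kwargs": {"increments": [{"fingers":0,"tx":0.03,"ty":-0.01,"tz":0,"yaw":0},{"fingers":0,"tx":0.06,"ty":-0.02,"tz":0.01,"yaw":0},{"fingers":0,"tx":0.08,"ty":-0.022,"tz":0.03,"yaw":0},{"fingers":0,"tx":0.086,"ty":-0.022,"tz":0.055,"yaw":0},{"fingers":0,"tx":0.086,"ty":-0.022,"tz":0.07,"yaw":0},{"fingers":0,"tx":0.086,"ty":-0.022,"tz":0.07,"yaw":0},{"fingers":0,"tx":0.086,"ty":-0.022,"tz":0.07,"yaw":0},{"fingers":0,"tx":0.086,"ty":-0.022,"tz":0.07,"yaw":0},{"fingers":0,"tx":0.086,"ty":-0.022,"tz":0.07,"yaw":0}]}}

```text
t: 23.6
position: [0.4182, -0.058, 0.2168]
tool_rot: [[-0.999, 0.036, 0.002], [0.036, 0.999, -0.001], [-0.002, -0.001, -1.0]]
wrist_force: [-0.9, -0.9, -0.4]
opening: 0.081
gripper_force: 58.9
```

```bash
python3 - <<'E'
from m import *
print(np.round(where(),1),to(-52,-44.5,206)[0])
E
```

```text
[-51.  -44.7 216.8] [0.001  0.0002 0.0108]
```

Press step by step, watching the force.

Request:
{"fn": "play_rows", "kwargs": {"increments": [{"fingers":0,"tx":0.001,"ty":0,"tz":0.005,"yaw":0},{"fingers":0,"tx":0.001,"ty":0,"tz":0.009,"yaw":0},{"fingers":0,"tx":0.001,"ty":0,"tz":0.0105,"yaw":0},{"fingers":0,"tx":0.001,"ty":0,"tz":0.0105,"yaw":0},{"fingers":0,"tx":0.001,"ty":0,"tz":0.0105,"yaw":0},{"fingers":0,"tx":0.001,"ty":0,"tz":0.0105,"yaw":0}]}}

```text
t: 24.2
position: [0.4168, -0.0578, 0.2054]
tool_rot: [[-0.999, 0.036, 0.0], [0.036, 0.999, -0.0], [-0.0, -0.0, -1.0]]
wrist_force: [-0.7, 0.7, 1.2]
opening: 0.078
gripper_force: 59.1
```

```bash
python3 - <<'E'
from m import *
for i in range(4): camera('top'); print(np.round(where(),1),read_state()['wrist_force'].round(1),read_state()['ft_torque'].round(2))
E
```

```text
[-52.5 -44.5 205.4] [-1.   0.1  1.5] [-0.02 -0.13 -0.01]
[-52.5 -44.5 205.4] [-0.8  0.   1.3] [ 0.04 -0.1  -0.06]
[-52.5 -44.5 205.4] [-0.1  0.3  2.2] [-0.03 -0.09  0.08]
[-52.5 -44.5 205.4] [-0.  -0.3  2.4] [ 0.07 -0.07 -0.02]
```

Request:
{"fn": "play_rows", "kwargs": {"increments": [{"fingers":0,"tx":0,"ty":0,"tz":0.001,"yaw":0},{"fingers":0,"tx":0,"ty":0,"tz":0.002,"yaw":0},{"fingers":0,"tx":0,"ty":0,"tz":0.0022,"yaw":0},{"fingers":0,"tx":0,"ty":0,"tz":0.0022,"yaw":0},{"fingers":0,"tx":0,"ty":0,"tz":0.0022,"yaw":0}]}}

```text
t: 24.9
position: [0.4168, -0.0578, 0.2032]
tool_rot: [[-0.999, 0.036, 0.0], [0.036, 0.999, -0.0], [-0.0, -0.0, -1.0]]
wrist_force: [-0.4, -0.6, 2.4]
opening: 0.082
gripper_force: 59.2
```

```bash
python3 - <<'E'
from m import *
for i in range(4): camera('top'); print(np.round(where(),1),read_state()['wrist_force'].round(1),read_state()['ft_torque'].round(2))
E
```

```text
[-52.5 -44.5 203.2] [-0.4  0.   2.4] [-0.01 -0.13  0.03]
[-52.5 -44.5 203.2] [-0.3  1.1  2.7] [ 0.01 -0.09  0.05]
[-52.5 -44.5 203.1] [ 0.4 -1.   2.4] [-0.01 -0.1  -0.01]
[-52.5 -44.5 203.2] [-0.2 -0.6  2.7] [-0.05 -0.08 -0.04]
```

Request:
{"fn": "play_rows", "kwargs": {"increments": [{"fingers":0,"tx":0,"ty":0,"tz":0.0007,"yaw":0},{"fingers":0,"tx":0,"ty":0,"tz":0.0015,"yaw":0},{"fingers":0,"tx":0,"ty":0,"tz":0.0015,"yaw":0},{"fingers":0,"tx":0,"ty":0,"tz":0.0015,"yaw":0}]}}

```text
t: 25.5
position: [0.4168, -0.0578, 0.2017]
tool_rot: [[-0.999, 0.036, -0.0], [0.036, 0.999, -0.0], [0.0, -0.0, -1.0]]
wrist_force: [-1.9, -0.1, 5.4]
opening: 0.075
gripper_force: 59.2
```

```bash
python3 - <<'E'
from m import *
F=[]
for i in range(6): camera('top'); F.append(np.r_[where(),read_state()['wrist_force'],read_state()['ft_torque']])
print(np.mean(F,0).round(2))
c=get_calibration('wrist');s=read_state();snap('wrist','w14.png');r,e,o=pentail('pics/w14.png',c,s);print(e,*o)
E
```

```text
[-5.2500e+01 -4.4550e+01  2.0173e+02 -1.9000e+00  1.9000e-01  5.2400e+00
 -0.0000e+00  4.0000e-02 -1.0000e-02]
(np.float64(79.0), np.float64(109.75)) (85, np.float64(-30.0), np.float64(29.8)) (92, np.float64(-30.0), np.float64(6.5)) (99, np.float64(-30.0), np.float64(-0.7)) (106, np.float64(-30.0), np.float64(-4.7))
```

Request:
{"fn": "play_rows", "kwargs": {"increments": [{"fingers":0,"tx":0,"ty":0,"tz":0.0008,"yaw":0},{"fingers":0,"tx":0,"ty":0,"tz":0.0008,"yaw":0},{"fingers":0,"tx":0,"ty":0,"tz":0.0008,"yaw":0}]}}

```text
t: 26.15
position: [0.4169, -0.0579, 0.2014]
tool_rot: [[-0.999, 0.036, -0.0], [0.036, 0.999, -0.0], [0.0, -0.0, -1.0]]
wrist_force: [-2.9, 0.1, 11.5]
opening: 0.078
gripper_force: 59.8
```

```bash
python3 - <<'E'
from m import *
F=[]
for i in range(4): camera('top'); F.append(np.r_[where(),read_state()['wrist_force'],read_state()['ft_torque']])
print(np.mean(F,0).round(2))
E
```

```text
[-5.240e+01 -4.457e+01  2.014e+02 -3.890e+00  6.300e-01  1.108e+01
  9.000e-02  3.900e-01  0.000e+00]
```

Hard stop reached: 5 N and then 11 N, above the 3 N spring. To be sure of full travel I'll let it up and press again with a shorter lever arm.

Request:
{"fn": "play_rows", "kwargs": {"increments": [{"fingers":0,"tx":0,"ty":0,"tz":-0.004,"yaw":0},{"fingers":0,"tx":0,"ty":0,"tz":-0.01,"yaw":0},{"fingers":0,"tx":0,"ty":0,"tz":-0.016,"yaw":0},{"fingers":0,"tx":-0.012,"ty":0,"tz":-0.016,"yaw":0},{"fingers":0,"tx":-0.025,"ty":0,"tz":-0.016,"yaw":0},{"fingers":0,"tx":-0.025,"ty":0,"tz":-0.012,"yaw":0},{"fingers":0,"tx":-0.025,"ty":0,"tz":-0.008,"yaw":0},{"fingers":0,"tx":-0.025,"ty":0,"tz":-0.005,"yaw":0},{"fingers":0,"tx":-0.025,"ty":0,"tz":-0.005,"yaw":0},{"fingers":0,"tx":-0.025,"ty":0,"tz":-0.005,"yaw":0},{"fingers":0,"tx":-0.025,"ty":0,"tz":-0.005,"yaw":0}]}}

```text
t: 27.45
position: [0.4415, -0.0587, 0.2059]
tool_rot: [[-0.999, 0.036, -0.0], [0.036, 0.999, -0.0], [0.0, -0.0, -1.0]]
wrist_force: [-0.7, 0.1, 2.1]
opening: 0.077
gripper_force: 59.0
```

```bash
cat >> m.py <<'E'
def ft(n=5):
    F=[]
    for i in range(n): camera('top'); F.append(np.r_[where(),read_state()['wrist_force'],read_state()['ft_torque']])
    print(np.mean(F,0).round(2))
E
python3 -c "
from m import *
ft()"
```

```text
[-2.7580e+01 -4.4510e+01  2.0591e+02 -4.1000e-01 -4.0000e-02  1.6300e+00
 -0.0000e+00  6.0000e-02  1.0000e-02]
```

Request:
{"fn": "play_rows", "kwargs": {"increments": [{"fingers":0,"tx":0,"ty":0,"tz":0.001,"yaw":0},{"fingers":0,"tx":0,"ty":0,"tz":0.002,"yaw":0},{"fingers":0,"tx":0,"ty":0,"tz":0.002,"yaw":0},{"fingers":0,"tx":0,"ty":0,"tz":0.002,"yaw":0}]}}

```text
t: 28.1
position: [0.4418, -0.0587, 0.2039]
tool_rot: [[-0.999, 0.036, 0.0], [0.036, 0.999, -0.0], [-0.0, -0.0, -1.0]]
wrist_force: [-1.2, 0.3, 2.4]
opening: 0.081
gripper_force: 59.1
```

```bash
python3 -c "
from m import *
ft()"
```

```text
[-2.7460e+01 -4.4540e+01  2.0388e+02 -1.8000e-01  8.0000e-02  2.6100e+00
 -3.0000e-02  2.0000e-02 -2.0000e-02]
```

Request:
{"fn": "play_rows", "kwargs": {"increments": [{"fingers":0,"tx":0,"ty":0,"tz":0.001,"yaw":0},{"fingers":0,"tx":0,"ty":0,"tz":0.0015,"yaw":0},{"fingers":0,"tx":0,"ty":0,"tz":0.0015,"yaw":0},{"fingers":0,"tx":0,"ty":0,"tz":0.0015,"yaw":0}]}}

```text
t: 28.75
position: [0.4418, -0.0587, 0.2028]
tool_rot: [[-0.999, 0.036, -0.0], [0.036, 0.999, -0.0], [0.0, -0.0, -1.0]]
wrist_force: [-3.5, 0.2, 8.0]
opening: 0.079
gripper_force: 59.7
```

```bash
python3 -c "
from m import *
ft()"
```

```text
[-2.7390e+01 -4.4570e+01  2.0278e+02 -2.9900e+00  5.5000e-01  7.9300e+00
  6.0000e-02  2.9000e-01 -2.0000e-02]
```

Hard stop at 8 N, with the moment arm matching the button: fully down. Release it and check the toggles once more.

Request:
{"fn": "play_rows", "kwargs": {"increments": [{"fingers":0,"tx":0,"ty":0,"tz":-0.004,"yaw":0},{"fingers":0,"tx":0,"ty":0,"tz":-0.015,"yaw":0},{"fingers":0,"tx":0,"ty":0,"tz":-0.04,"yaw":0},{"fingers":0,"tx":-0.02,"ty":0,"tz":-0.07,"yaw":0},{"fingers":0,"tx":-0.05,"ty":0.01,"tz":-0.085,"yaw":0},{"fingers":0,"tx":-0.061,"ty":0.022,"tz":-0.085,"yaw":0},{"fingers":0,"tx":-0.061,"ty":0.022,"tz":-0.085,"yaw":0},{"fingers":0,"tx":-0.061,"ty":0.022,"tz":-0.085,"yaw":0}]}}

```text
t: 29.8
position: [0.5028, -0.0387, 0.2869]
tool_rot: [[-0.999, 0.035, -0.002], [0.035, 0.999, 0.0], [0.002, 0.0, -1.0]]
wrist_force: [-0.9, -0.4, -0.8]
opening: 0.079
gripper_force: 58.8
```

```bash
python3 - <<'E'
from m import *
s=read_state();print(s['t'],where())
c=get_calibration('wrist');snap('wrist','w15.png')
print(toggles('pics/w15.png',c,'pics/tg15.png'))
print(move(np.array([.43,-.25,.20])-s['position'],s))
E
```

```text
29.8 (np.float64(32.824098566105725), np.float64(-22.335033282722442), np.float64(286.871461666502))
[[89, 111, 189, 223, 160], [176, 211, 106, 94, 115], [99, 132, 193, 224, 159], [177, 205, 111, 101, 109], [105, 143, 194, 224, 156], [107, 148, 194, 225, 154]]
[ 0.0652 -0.2137  0.087 ]
```

The pattern is unchanged. Now lay the pen down, approaching to 0.20 m first.

Request:
{"fn": "play_rows", "kwargs": {"increments": [{"fingers":0,"tx":0.01,"ty":-0.04,"tz":0,"yaw":0},{"fingers":0,"tx":0.02,"ty":-0.08,"tz":0,"yaw":0},{"fingers":0,"tx":0.035,"ty":-0.12,"tz":0,"yaw":0},{"fingers":0,"tx":0.05,"ty":-0.16,"tz":0,"yaw":0},{"fingers":0,"tx":0.065,"ty":-0.2,"tz":0.02,"yaw":0},{"fingers":0,"tx":0.065,"ty":-0.214,"tz":0.05,"yaw":0},{"fingers":0,"tx":0.065,"ty":-0.214,"tz":0.08,"yaw":0},{"fingers":0,"tx":0.065,"ty":-0.214,"tz":0.087,"yaw":0},{"fingers":0,"tx":0.065,"ty":-0.214,"tz":0.087,"yaw":0},{"fingers":0,"tx":0.065,"ty":-0.214,"tz":0.087,"yaw":0},{"fingers":0,"tx":0.065,"ty":-0.214,"tz":0.087,"yaw":0},{"fingers":0,"tx":0.065,"ty":-0.214,"tz":0.087,"yaw":0}]}}

```text
t: 31.05
position: [0.4314, -0.2505, 0.2017]
tool_rot: [[-0.999, 0.035, 0.002], [0.035, 0.999, -0.002], [-0.002, -0.002, -1.0]]
wrist_force: [1.2, -0.5, -0.6]
opening: 0.076
gripper_force: 58.8
```

```bash
python3 -c "
from m import *
ft(3);print(read_state()['position'])"
```

```text
[-3.1160e+01 -2.3654e+02  2.0118e+02 -6.0000e-02  5.9000e-01  5.0000e-02
 -0.0000e+00  1.0000e-02 -3.0000e-02]
[ 0.43110997 -0.25041719  0.20093716]
```

Request:
{"fn": "play_rows", "kwargs": {"increments": [{"fingers":0,"tx":0,"ty":0,"tz":0.01,"yaw":0},{"fingers":0,"tx":0,"ty":0,"tz":0.018,"yaw":0},{"fingers":0,"tx":0,"ty":0,"tz":0.023,"yaw":0},{"fingers":0,"tx":0,"ty":0,"tz":0.023,"yaw":0},{"fingers":0,"tx":0,"ty":0,"tz":0.023,"yaw":0},{"fingers":0,"tx":0,"ty":0,"tz":0.023,"yaw":0},{"fingers":0,"tx":0,"ty":0,"tz":0.023,"yaw":0}]}}

```text
t: 31.9
position: [0.4308, -0.2504, 0.1772]
tool_rot: [[-0.999, 0.036, -0.0], [0.036, 0.999, 0.0], [0.0, 0.0, -1.0]]
wrist_force: [-0.1, 0.0, -0.9]
opening: 0.079
gripper_force: 58.9
```

```bash
python3 -c "
from m import *
ft(4);print(read_state()['position'])"
```

```text
[-3.1550e+01 -2.3650e+02  1.7729e+02  4.4000e-01 -2.2000e-01 -1.0000e-02
  0.0000e+00  3.0000e-02  1.0000e-02]
[ 0.43083788 -0.25042167  0.17734354]
```

Request:
{"fn": "play_rows", "kwargs": {"increments": [{"fingers":0,"tx":0,"ty":0,"tz":0.001,"yaw":0},{"fingers":0,"tx":0,"ty":0,"tz":0.0015,"yaw":0},{"fingers":0,"tx":0,"ty":0,"tz":0.0015,"yaw":0},{"fingers":0,"tx":0,"ty":0,"tz":0.0015,"yaw":0},{"fingers":0,"tx":0,"ty":0,"tz":0.0015,"yaw":0}]}}

```text
t: 32.6
position: [0.4309, -0.2505, 0.176]
tool_rot: [[-0.999, 0.036, 0.0], [0.036, 0.999, -0.0], [-0.0, -0.0, -1.0]]
wrist_force: [-0.6, 1.1, 4.5]
opening: 0.081
gripper_force: 59.5
```

```bash
python3 -c "
from m import *
ft(4)"
```

```text
[-3.1490e+01 -2.3656e+02  1.7600e+02 -1.4000e+00  7.6000e-01  4.3900e+00
  1.6000e-01  2.7000e-01  1.0000e-02]
```

Request:
{"fn": "play_rows", "kwargs": {"increments": [{"fingers":0,"tx":0,"ty":0,"tz":0.0005,"yaw":0},{"fingers":0,"tx":0,"ty":0,"tz":0.001,"yaw":0},{"fingers":0,"tx":0,"ty":0,"tz":0.001,"yaw":0},{"fingers":0,"tx":0,"ty":0,"tz":0.001,"yaw":0}]}}

```text
t: 33.2
position: [0.431, -0.2505, 0.1759]
tool_rot: [[-0.999, 0.035, -0.001], [0.035, 0.999, 0.0], [0.001, 0.0, -1.0]]
wrist_force: [-4.9, 3.7, 15.9]
opening: 0.079
gripper_force: 60.8
```

```bash
python3 -c "
from m import *
ft(4)"
```

```text
[ -31.37 -236.62  175.91   -4.55    4.13   14.82    0.65    0.87   -0.  ]
```

Pen is on the worktop. Ease off, open, and lift.

Request:
{"fn": "play_rows", "kwargs": {"increments": [{"fingers":0,"tx":0,"ty":0,"tz":-0.0009,"yaw":0},{"fingers":0,"tx":0,"ty":0,"tz":-0.0009,"yaw":0},{"fingers":0.009,"tx":0,"ty":0,"tz":-0.0009,"yaw":0},{"fingers":0.012,"tx":0,"ty":0,"tz":-0.0009,"yaw":0},{"fingers":0.02,"tx":0,"ty":0,"tz":-0.0009,"yaw":0},{"fingers":0.03,"tx":0,"ty":0,"tz":-0.001,"yaw":0},{"fingers":0.04,"tx":0,"ty":0,"tz":-0.001,"yaw":0},{"fingers":0.05,"tx":0,"ty":0,"tz":-0.002,"yaw":0},{"fingers":0.05,"tx":0,"ty":0,"tz":-0.01,"yaw":0},{"fingers":0.05,"tx":0,"ty":0,"tz":-0.03,"yaw":0},{"fingers":0.05,"tx":0,"ty":0,"tz":-0.06,"yaw":0},{"fingers":0.05,"tx":0,"ty":0,"tz":-0.1,"yaw":0},{"fingers":0.05,"tx":0,"ty":0,"tz":-0.12,"yaw":0},{"fingers":0.05,"tx":0,"ty":0,"tz":-0.12,"yaw":0},{"fingers":0.05,"tx":0,"ty":0,"tz":-0.12,"yaw":0}]}}

```text
t: 34.9
position: [0.4308, -0.2504, 0.2951]
tool_rot: [[-0.999, 0.036, 0.001], [0.036, 0.999, -0.001], [-0.001, -0.001, -1.0]]
wrist_force: [-0.1, -0.0, -0.1]
opening: 0.591
gripper_force: 0.0
```

```bash
python3 - <<'E'
from m import *
s=read_state();print(s['t'],s['position'],s['wrist_force'])
w=snap('wrist','w16.png')[:,:,::-1];t=snap('top','top16.png')[:,:,::-1]
tt=cv2.resize(t[170:290,130:470],None,fx=1.6,fy=1.6)
v=np.zeros((600,560,3),np.uint8);v[:420]=w;v[420:420+180,:544]=tt[:180]
cv2.imwrite('pics/v16.png',v)
E
```

```text
34.9 [ 0.43078176 -0.25035229  0.29512063] [-0.06990518 -0.04900065 -0.08812208]
```

View pics/v16.png

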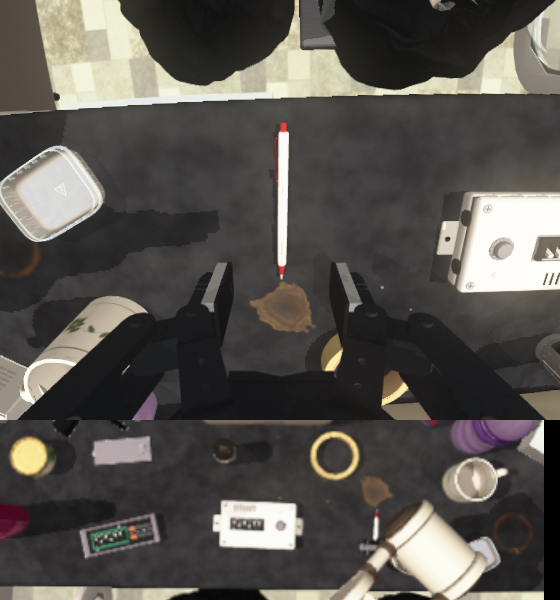

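The pen lies flat from (284,125) to (281,278), well clear of the receiver, and nothing else has moved.

```bash
python3 -c "
from plant import *
print(close_job())"
```

```text
the job is handed in; nothing more can be done
None
```

The receiver now matches the handset (toggles 1, 3, 5 and 6 on, 2 and 4 off), the set button was pressed to its stop twice and let up, the pen lies flat on the worktop clear of the receiver, and the job was handed in at about 35 s.

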